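# Comb oiled dowels into the grooves of a drying tray

### The arm

A 6-joint arm with a two-finger parallel gripper is mounted at the origin on the work surface. World frame = base frame: x ahead of the robot, y to its left, z up, the work surface at z = 0. Lengths are in mm, angles in rad, forces in N, time in s.
With the tool pointing down it reaches from about 275 to 750 mm from the base axis. Payload 10.2 kg.
Tool frame: the origin (TCP) lies midway between the tips of the shut fingers; the grasp point (between the pads) lies 19 mm behind it; z points along the fingers, y is the direction in which the jaws open and shut (so a half turn about z gives the same grasp; the last joint's range is limited). The gripper opens to 85 mm and grips with 20 to 120 N. Pads are 22 mm wide; open, the fingers measure 114 mm over their backs; the gripper's body (76 mm by 85 mm) begins 54 mm behind the grasp point. The pads swing forward as they close: fully open they stand 13 mm farther back than shut.
Start: joints at [0.882, 0.313, 1.498, -0, 1.331, -0.223], TCP at [235.81, 469.068, 231.294] pointing down, gripper open.
Joint ranges: [-2.94, 2.94], [-0.97, 2.17], [0.19, 2.56], [-1.23, 4.37], [0.02, 3.11], [-2.88, 2.88]. Speed limits (rad/s): [2.39, 2.39, 3.01, 3.14, 3.14, 3.14].

### API

Orientations are given as a unit quaternion [w, x, y, z].
In Python, from rig import sense, optics, ctrl gives the robot as it stands.
- The arm moves only by the tool play_rows, never from a script. Its argument "plan" is a list of rows, each a list of 7 numbers: the shift along the world's x, y, z in mm, then the turn, a rotation vector about the world's x, y, z in rad, then the opening, from -1 (shut) to 1 (fully open), so that 0 is half open. A call has 1 to 5 rows; each row shifts and turns the pose as measured when the row begins; what a row does not reach is not made up. A row lasts 1/12 s, in which the tool goes at most 41.7 mm and 7.16 degrees, less where a joint would pass 70% of its speed; a pose out of reach is approached as far as the arm can. A call is refused whole if a number of a shift passes 41.7 or a number of a turn 0.125, either way. A call with a gripper value outside its range is refused whole. The fingers move at their own pace and stop on an object; "grip_force" is the grip in N (left out, the last holds). Time passes only in rows, so rows that do not move let the fingers close. It gives the time, the measured TCP pose, the force and the opening at its end, in the units of the state.
- sense(): the state, without advancing time (a new reading comes with each control period).
- optics.capture(name): name is "side" or "top" or "wrist"; returns a dict with "img" (420x560x3 uint8, blue, green, red), "fx", "fy", "cx", "cy" (pixels), "dist" ([k1, k2, p1, p2, k3] as OpenCV has them; the pictures are not rectified), "world_to_cam" (4x4, takes a point from world to camera coordinates). Camera axes: x right, y up, looking along -z (the intrinsics and any distortion apply to the point x, -y, -z); pixel columns grow to the right and rows downward; lengths in mm; the calibration is good to about 2 mm. A picture is of the moment at which its call begins. There is no depth.
- ctrl.finish_job(): hands the job in, once; it reports no verdict.
The state is a dict: "time_s": time; "joints": joint angles; "dq": joint speeds; "tau": joint torques, N m; "eef_pos": TCP position; "ee_rot": TCP orientation; "force": force on the tool from outside, world axes, zero at the start; "wrist_torque": the same for the moment, N m; "grip_width": opening from 0.0 (shut) to 1.0 (fully open).
Only numpy, scipy, OpenCV 4.12 (cv2) and the standard library are available. Lean on these libraries where they do the work, as an engineer would, in place of code of your own. Each camera call takes 0.05 s, during which the arm holds its last target. There are 200 camera calls.

### The job

Freshly oiled dowels have been tipped askew onto the slatted drying tray. Take the rake from its drip board and comb it through the tray with a light touch, easing off rather than forcing it where it binds, until every dowel lies down in a groove; touch the wet dowels only with the rake. Then lay the rake back on the drip board, tines down, and leave the other things on the bench alone.

Things in the scene. Friction and masses are not known exactly. Their poses are not given: they have to be found in the camera images.
- tray: fixed wooden drying tray, 270 mm (its x) by 190 (y), origin at the centre of its underside, x away from the robot when unturned. Inside 250 by 170 mm, rails 10 mm thick: side rails (at +-y) 39 mm high, end lips (at +-x) 35 mm high. Eight grooves along y, 16 mm wide, centres at x = +-13, +-39, +-65, +-91 mm, floor 12 mm above the underside; seven strips between them
- far_land (a point): middle of the top of the flat land at the tray's +x end. A land 26 mm wide (x 99 to 125 mm, and the same at -x) lies between each end lip and the end groove; lands and strips (10 mm wide, half-round crests, at x = 0, +-26, +-52, +-78 mm) are 27 mm above the underside, 15 above the groove floor, 8 below the end lips, 1 above a settled dowel. No dowel starts on this +x land
- dowel_a: dark hardwood dowel, wet and slippery with oil, 14 mm in diameter, 120 mm long. Origin at its centre, x along its length. Lies askew on the tray's strips at the start (a, b and d on the strips; c across a and b, e across d and a; f alone already in a groove); settled, its centre is 19 mm above the tray's underside
- dowel_b: dark hardwood dowel, wet and slippery with oil, 14 mm in diameter, 120 mm long. Origin at its centre, x along its length. Lies askew on the tray's strips at the start (a, b and d on the strips; c across a and b, e across d and a; f alone already in a groove); settled, its centre is 19 mm above the tray's underside
- dowel_c: dark hardwood dowel, wet and slippery with oil, 14 mm in diameter, 120 mm long. Origin at its centre, x along its length. Lies askew on the tray's strips at the start (a, b and d on the strips; c across a and b, e across d and a; f alone already in a groove); settled, its centre is 19 mm above the tray's underside
- dowel_d: dark hardwood dowel, wet and slippery with oil, 14 mm in diameter, 120 mm long. Origin at its centre, x along its length. Lies askew on the tray's strips at the start (a, b and d on the strips; c across a and b, e across d and a; f alone already in a groove); settled, its centre is 19 mm above the tray's underside
- dowel_e: dark hardwood dowel, wet and slippery with oil, 14 mm in diameter, 120 mm long. Origin at its centre, x along its length. Lies askew on the tray's strips at the start (a, b and d on the strips; c across a and b, e across d and a; f alone already in a groove); settled, its centre is 19 mm above the tray's underside
- dowel_f: dark hardwood dowel, wet and slippery with oil, 14 mm in diameter, 120 mm long. Origin at its centre, x along its length. Lies askew on the tray's strips at the start (a, b and d on the strips; c across a and b, e across d and a; f alone already in a groove); settled, its centre is 19 mm above the tray's underside
- rake_grip (a point): point on the axis of the rake's straight handle (22 mm wide, 20 mm high, flat sides), 45 mm behind the head's centre: the place to grip. Axes of the rake as it lies: z up, y along the head, x from tail to head. The rake (about 190 g) lies on its tine tips and the handle's tail (165 mm behind the head): the handle slopes down to the tail by 0.333 rad. This point is 49 mm above the board
- rake_tips (a point): middle of the row of tine tips (axes as rake_grip). Six round steel tines, 8 mm in diameter, rounded tips, square to the handle, 24 mm apart along y (row 128 mm over all, head bar 136 x 24 x 24 mm). With the handle level the tips are 67 mm below its axis and 45 mm ahead of rake_grip; as it lies they stand on the board, the tines pointing along (0.327, 0, -0.945)
- board_center (a point): middle of the top face of the fixed drip board, a flat grey board 220 mm (x) by 170 mm (y), 6 mm thick. At the start the rake lies on it with the tips about 60 mm to the board's +x side of this point, the handle towards -x
- oil_can: bystander: upright oil can, 72 mm in diameter, 110 mm high; origin at the centre of its foot
- brush: bystander: brush lying on the bench; origin near its middle
- tape_measure: bystander: tape measure, 62 by 34 by 58 mm high; origin at the centre of its underside

How it is judged:
By the outcome, as a careful person would: the job done as asked, in the order asked, and still so for the second after the job is handed in, with the robot touching nothing.
It also fails if it takes over 72 s, if anything falls off the work surface, if the arm or the gripper's body presses on something with over 40 N, if the wrist force passes 120 N, or if a joint passes its speed limit or range.

## Working session

There is one attempt and no reset: what is moved stays moved. The work goes in short steps, Python scripts to look and compute and a tool call to move; the robot and the scene stay as the last step left them, time stands still between calls to the robot, and variables do not carry over. Pictures are saved under pics/ and viewed, about 8 in all and at most 12, crops included, and the job is handed in when it is done.

Besides the shell and the picture viewer there is one more tool, called after "Emit:" by a JSON object that holds its "fn" and its "kwargs", one argument or row to a line. play_rows: Moves the arm, as the interface text tells. Its arguments: {"type":"object","properties":{"plan":{"type":"array"},"grip_force":{"type":"number"}},"required":["plan"]}

```bash
ls; mkdir -p pics; python3 - <<'E'
from rig import sense, optics
import cv2, numpy as np
print(sense())
for n in("top","side"):
    c=optics.capture(n); cv2.imwrite(f"pics/{n}0.png",c["img"]); print(n,c["fx"],c["cx"],c["cy"],c["dist"],np.round(c["world_to_cam"],3).tolist())
    np.save(f"pics/{n}0.npy",c,allow_pickle=True)
E
```

```text
pics
{'time_s': 0.0, 'joints': array([ 8.81599274e-01,  3.13472534e-01,  1.49848681e+00,  9.48976843e-06,
        1.33102564e+00, -2.23391107e-01]), 'dq': array([-0.00101285, -0.00102094, -0.00189897, -0.00117275,  0.00046728,
       -0.00029062]), 'tau': array([ 4.17023584e-04, -4.12261069e+01, -2.59742171e+01, -1.57559180e-04,
        4.15664210e-03, -1.34312304e-04]), 'eef_pos': array([235.62137835, 468.84175135, 230.70484134]), 'ee_rot': array([-3.10884647e-04,  2.30804130e-01,  9.72999984e-01, -6.22911918e-04]), 'force': array([-0.13898487,  0.17952954,  0.47763623]), 'wrist_torque': array([ 0.00143521, -0.0018463 ,  0.03290867]), 'grip_width': 1.0039764053172473}
top 478.6113473448208 280.4413958948416 211.22758271739426 [-0.04372361  0.          0.          0.          0.        ] [[0.0, -0.999, 0.033, -25.122], [0.994, 0.004, 0.106, -624.199], [-0.106, 0.033, 0.994, -1063.751], [0.0, 0.0, 0.0, 1.0]]
side 442.7872382666185 281.8729848728676 207.88091889688388 [0.02657047 0.         0.         0.         0.        ] [[-0.995, -0.1, 0.013, 632.601], [0.086, -0.771, 0.631, -94.859], [-0.052, 0.629, 0.776, -947.618], [0.0, 0.0, 0.0, 1.0]]
```

View pics/top0.png

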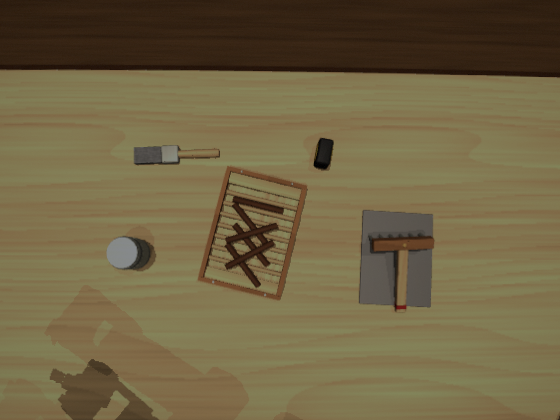

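View pics/side0.png

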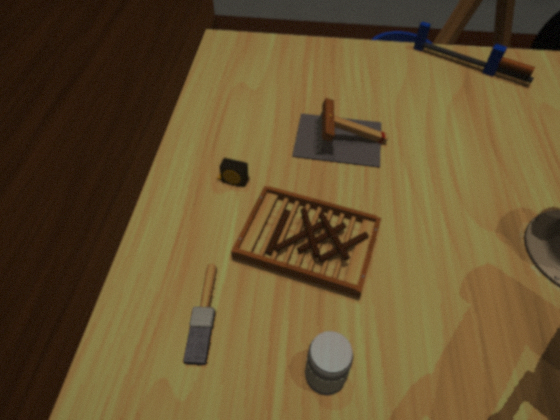

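Top view: tray corners at about (230,168), (306,185), (280,298) and (200,280). The board spans (362,210)–(433,306), with the rake head at (402,244) and the tail at (401,310). The brush, tape and can are clear of both. The side view agrees.

```bash
cat > h.py <<'E'
import numpy as np, cv2
from rig import sense, optics
def K(c): return np.array([[c["fx"],0,c["cx"]],[0,c["fy"],c["cy"]],[0,0,1.]])
def proj(c,P):
    P=np.atleast_2d(P).astype(float); q=P@c["world_to_cam"][:3,:3].T+c["world_to_cam"][:3,3]
    q=q*[1,-1,-1]
    return cv2.projectPoints(q,np.zeros(3),np.zeros(3),K(c),np.array(c["dist"],float))[0][:,0]
def ray(c,uv):
    n=cv2.undistortPoints(np.array(uv,float).reshape(-1,1,2),K(c),np.array(c["dist"],float))[:,0]
    R=c["world_to_cam"][:3,:3]; o=-R.T@c["world_to_cam"][:3,3]
    return o, np.c_[n[:,0],-n[:,1],-np.ones(len(n))]@R
def plane(c,uv,z):
    o,d=ray(c,uv); return o+d*((np.asarray(z)-o[2])/d[:,2])[:,None]
def tri(c1,u1,c2,u2):
    o1,d1=ray(c1,u1);o2,d2=ray(c2,u2);d1=d1[0];d2=d2[0]
    s=np.linalg.lstsq(np.c_[d1,-d2],o2-o1,rcond=None)[0]
    a=o1+s[0]*d1;b=o2+s[1]*d2; return (a+b)/2,np.linalg.norm(a-b)
E
python3 - <<'E'
from h import *
t=np.load("pics/top0.npy",allow_pickle=True).item();s=np.load("pics/side0.npy",allow_pickle=True).item()
im=t["img"]; hsv=cv2.cvtColor(im,cv2.COLOR_BGR2HSV)
for p in [(215,225),(245,300-5),(402,244),(402,280),(375,280),(250,230),(258,203),(215,190),(401,308),(390,236)]: print(p,hsv[p[1],p[0]])
# board mask
m=((hsv[...,1]<70)&(hsv[...,2]<140)).astype(np.uint8); m[:, :350]=0;m[:200]=0;m[320:]=0;m[:,440:]=0
cs,_=cv2.findContours(m,0,2); q=np.concatenate([c for c in cs if cv2.contourArea(c)>30]); r=cv2.minAreaRect(q);print(r)
P=plane(t,cv2.boxPoints(r),6);print(P.round(1)); print([np.linalg.norm(P[i]-P[i-1]).round(1) for i in range(4)],P.mean(0))
for x0,y0,w,h,n in[(190,160,125,145,"a"),(355,205,85,110,"b")]:
    cv2.imwrite(f"pics/{n}.png",cv2.resize(im[y0:y0+h,x0:x0+w],None,fx=4,fy=4,interpolation=2))
a=cv2.imread("pics/a.png");b=cv2.imread("pics/b.png");H=max(a.shape[0],b.shape[0])
pad=lambda x:cv2.copyMakeBorder(x,0,H-x.shape[0],0,0,0)
o=np.hstack([pad(a)[:, :],pad(b)[:, :300]]);o=cv2.convertScaleAbs(o,alpha=1.6);print(o.shape);cv2.imwrite("pics/crop0.png",o)
E
```

```text
(215, 225) [ 13 157 107]
(245, 295) [ 23  97 132]
(402, 244) [ 15 157  99]
(402, 280) [ 18 115 131]
(375, 280) [15 33 94]
(250, 230) [13 77 63]
(258, 203) [ 10 177  49]
(215, 190) [ 23  95 134]
(401, 308) [  1 202 105]
(390, 236) [20 45 51]
((396.2132873535156, 258.16851806640625), (71.34294891357422, 93.84496307373047), 2.2906100749969482)
[[ 412.  -206.8    6. ]
 [ 631.2 -219.3    6. ]
 [ 624.9 -391.     6. ]
 [ 404.3 -375.     6. ]]
[np.float64(168.5), np.float64(219.5), np.float64(171.8), np.float64(221.2)] [ 518.10539832 -298.01178512    6.        ]
(580, 800, 3)
```

View pics/crop0.png

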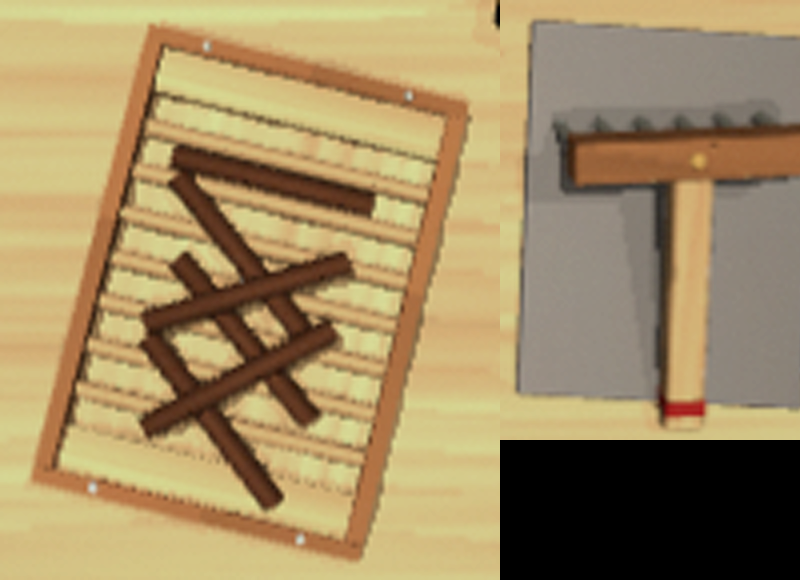

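Crop: I read the tray's outer corners at (152,26), (468,103), (360,558) and (35,480). One dowel (f) lies along the second groove from the far end, at (175,158)–(372,203). The other five cross nearer the robot. The rake's nail is at (699,160) and the tail at (685,425).

```bash
python3 - <<'E'
from h import *
t=np.load("pics/top0.npy",allow_pickle=True).item();s=np.load("pics/side0.npy",allow_pickle=True).item()
f=lambda L:np.array(L,float)/4+[190,160]
C=plane(t,f([(152,26),(468,103),(360,558),(35,480)]),39)
print(C.round(1),[np.linalg.norm(C[i]-C[i-1]).round(1) for i in range(4)])
cen=C.mean(0); ax=(C[0]+C[1]-C[2]-C[3]);yaw=np.arctan2(ax[1],ax[0]); yy=C[0]+C[3]-C[1]-C[2]; yaw2=np.arctan2(yy[1],yy[0])-np.pi/2; print("tray",cen,yaw,yaw2)
# side view check
S=plane(s,[(268,188),(380,217),(360,291),(235,254)],39);print("side",S.round(1),S.mean(0))
g=lambda x,y:[355+(x-500)/4,205+y/4]
nail=plane(t,[g(699,160)],81)[0]; tail=plane(t,[g(685,426)],25)[0]
d=nail-tail; ry=np.arctan2(d[1],d[0]); print("nail,tail",nail,tail,"yaw",ry,"len xy (exp 155)",np.linalg.norm(d[:2]))
u=np.array([np.cos(ry),np.sin(ry)]); head=nail[:2]+3.9*u; grip=head-45*.945*u; print("head",head,"grip",grip,'tips',head+67*.327*u)
e=np.array([np.cos(yaw),np.sin(yaw)]);R=np.array([[e[0],-e[1]],[e[1],e[0]]])
print("side: nail tri");
for n,l in dict(b=[(175,180),(305,330)],a=[(180,260),(310,420)],d=[(150,345),(275,500)],c=[(145,320),(350,265)],e=[(145,430),(335,330)],f=[(175,158),(372,203)]).items():
    z={'c':55,'e':55,'f':26}.get(n,41); P=plane(t,f(l),z)[:,:2]-cen[:2]; print(n,(P@R).round(0).tolist())
E
```

```text
[[726.6  96.8  39. ]
 [682.8 -84.9  39. ]
 [424.7 -22.8  39. ]
 [468.1 159.2  39. ]] [np.float64(265.9), np.float64(186.9), np.float64(265.4), np.float64(187.1)]
tray [575.57777028  37.04323516  39.        ] -0.23659195668116384 -0.23529743801415215
side [[675.2 -74.3  39. ]
 [426.6 -18.3  39. ]
 [471.4 165.   39. ]
 [719.8 108.6  39. ]] [573.25477528  45.24465155  39.        ]
nail,tail [ 545.33844231 -296.42564709   81.        ] [ 395.2174898  -301.11209501   25.        ] yaw 0.031207678408754404 len xy (exp 155) 150.19408503164382
head [ 549.23654332 -296.3039569 ] grip [ 506.7322496  -297.63084802] tips [ 571.13487539 -295.62033885]
side: nail tri
b [[49.0, 59.0], [-16.0, -33.0]]
a [[6.0, 45.0], [-64.0, -48.0]]
d [[-45.0, 49.0], [-112.0, -40.0]]
c [[-32.0, 54.0], [25.0, -49.0]]
e [[-91.0, 39.0], [-13.0, -50.0]]
f [[63.0, 63.0], [65.0, -53.0]]
```

Emit:
{"fn": "play_rows", "kwargs": {
  "plan": [
    [10, -31, 0, 0, 0, 0.02, 1],
    [10, -31, 0, 0, 0, 0.02, 1],
    [10, -31, 0, 0, 0, 0.02, 1],
    [10, -31, 0, 0, 0, 0.02, 1],
    [10, -31, 0, 0, 0, 0.02, 1]
  ],
  "grip_force": 110
}}

```text
time_s: 0.52
eef_pos: [283.9, 311.4, 228.2]
ee_rot: [-0.002, 0.176, 0.984, -0.002]
force: [1.5, -0.4, 0.2]
grip_width: 1.0
```

Emit:
{"fn": "play_rows", "kwargs": {
  "plan": [
    [10, -31, 0, 0, 0, 0.03, 1],
    [10, -31, 0, 0, 0, 0.03, 1],
    [10, -31, 0, 0, 0, 0.03, 1],
    [10, -31, 0, 0, 0, 0.03, 1],
    [10, -31, 0, 0, 0, 0.03, 1]
  ]
}}

```text
time_s: 0.93
eef_pos: [333.4, 148.8, 227.3]
ee_rot: [-0.002, 0.097, 0.995, -0.002]
force: [1.4, 0.8, -0.1]
grip_width: 1.0
```

Emit:
{"fn": "play_rows", "kwargs": {
  "plan": [
    [10, -31, 0, 0, 0, 0.03, 1],
    [10, -31, 0, 0, 0, 0.03, 1],
    [10, -31, 0, 0, 0, 0.03, 1],
    [10, -31, 0, 0, 0, 0.03, 1],
    [10, -31, 0, 0, 0, 0.03, 1]
  ]
}}

```text
time_s: 1.35
eef_pos: [383.2, -14.4, 227.1]
ee_rot: [-0.002, 0.018, 1.0, -0.002]
force: [0.3, 0.4, 0.7]
grip_width: 0.998
```

Emit:
{"fn": "play_rows", "kwargs": {
  "plan": [
    [10, -31, 0, 0, -0.033, 0.02, 1],
    [10, -31, 0, 0, -0.033, 0.02, 1],
    [10, -31, 0, 0, -0.033, 0.02, 1],
    [10, -31, 0, 0, -0.033, 0.02, 1],
    [10, -31, 0, 0, -0.033, 0.02, 1]
  ]
}}

```text
time_s: 1.77
eef_pos: [434.0, -178.3, 226.5]
ee_rot: [0.083, -0.034, 0.996, -0.001]
force: [0.6, 0.8, -0.1]
grip_width: 0.999
```

Emit:
{"fn": "play_rows", "kwargs": {
  "plan": [
    [10, -31, -10, 0, -0.033, 0, 1],
    [10, -31, -10, 0, -0.033, 0, 1],
    [10, -31, -10, 0, -0.033, 0, 1],
    [10, -31, -10, 0, -0.033, 0, 1],
    [10, -31, -10, 0, -0.033, 0, 1]
  ]
}}

```text
time_s: 2.18
eef_pos: [485.0, -342.8, 175.6]
ee_rot: [0.17, -0.033, 0.985, -0.006]
force: [1.0, 0.7, 0.1]
grip_width: 0.998
```

```bash
cat >> h.py <<'E'
from scipy.spatial.transform import Rotation as Ro
def Rq(q): return Ro.from_quat([q[1],q[2],q[3],q[0]])
def toolgoal(yaw,tilt):
    """tool y along rake y (yaw+90deg), tool z = rake tine direction"""
    return Ro.from_euler('ZY',[yaw,-tilt])*Ro.from_matrix(np.array([[-1,0,0],[0,1,0],[0,0,-1.]]))
def goto(pos,yaw,tilt):
    s=sense(); R=Rq(s["ee_rot"])
    print("t",round(s["time_s"],2),"pos",s["eef_pos"].round(1),"shift",(np.array(pos)-s["eef_pos"]).round(1),"turn",(toolgoal(yaw,tilt)*R.inv()).as_rotvec().round(3),"F",s["force"].round(1),"T",s["wrist_torque"].round(2),"g",round(s["grip_width"],3),"q",s["joints"].round(2))
E
python3 - <<'E'
from h import *
goto([487,-298,113],.031,.333)
c=optics.capture("wrist");cv2.imwrite("pics/w1.png",c["img"]);np.save("pics/w1.npy",c,allow_pickle=True)
E
```

```text
t 2.18 pos [ 485.  -342.8  175.6] shift [  2.   44.8 -62.6] turn [ 0.023  0.01  -0.032] F [1.  0.7 0.1] T [ 0.02  0.09 -0.04] g 0.998 q [-0.93  0.38  1.6   0.33  0.98 -2.73]
```

View pics/w1.png

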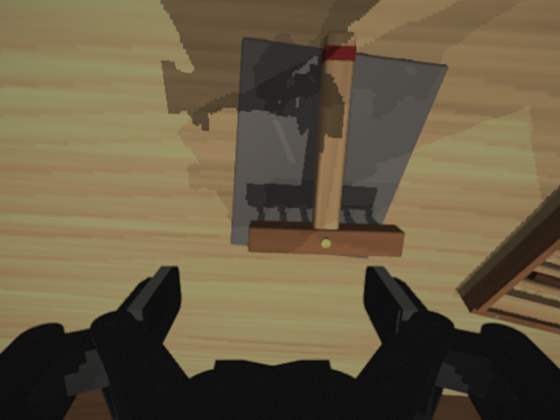

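The wrist view shows the rake with its nail at (325,243) and tail at (340,48), and the head square to the jaws. Joint 6 is near its limit, so I'll turn the tool half round and check the rake position from this view.

```bash
python3 - <<'E'
from h import *
c=np.load("pics/w1.npy",allow_pickle=True).item()
P=plane(c,[(325,243)],81)[0];Q=plane(c,[(340,33)],25)[0];print(P,Q,np.arctan2(*(P-Q)[[1,0]]),np.linalg.norm((P-Q)[:2]))
t=np.load("pics/top0.npy",allow_pickle=True).item()
print(tri(t,[(404.75,245)],c,[(325,243)]),tri(t,[(401.25,311)],c,[(340,35)]))
b=plane(c,[(243,38),(447,65),(232,244),(367,257)],6);print(b)
E
```

```text
[ 546.721097   -294.61116825   81.        ] [ 393.35328651 -302.37475846   25.        ] 0.05057755645924146 153.56418406135043
(array([ 545.06239013, -295.44877273,   83.23879278]), np.float64(0.714834878296026)) (array([ 395.46622361, -301.81261713,   21.77550973]), np.float64(1.2128519929656516))
[[ 403.29465306 -374.79773454    6.        ]
 [ 412.33882536 -208.13916278    6.        ]
 [ 622.15796013 -386.74514167    6.        ]
 [ 629.75382008 -220.43941251    6.        ]]
```

Emit:
{"fn": "play_rows", "kwargs": {
  "plan": [
    [0, 2, 0, 0.039, 0.001, -0.113, 1],
    [0, 2, 0, 0.039, 0.001, -0.113, 1],
    [0, 2, 0, 0.039, 0.001, -0.113, 1],
    [0, 2, 0, 0.039, 0.001, -0.113, 1],
    [0, 2, 0, 0.039, 0.001, -0.113, 1]
  ]
}}

```text
time_s: 2.65
eef_pos: [482.7, -340.0, 167.4]
ee_rot: [0.158, 0.273, 0.948, 0.045]
force: [-0.3, -0.2, -0.0]
grip_width: 0.999
```

Emit:
{"fn": "play_rows", "kwargs": {
  "plan": [
    [0, 2, 0, 0.039, 0.001, -0.113, 1],
    [0, 2, 0, 0.039, 0.001, -0.113, 1],
    [0, 2, 0, 0.039, 0.001, -0.113, 1],
    [0, 2, 0, 0.039, 0.001, -0.113, 1],
    [0, 2, 0, 0.039, 0.001, -0.113, 1]
  ]
}}

```text
time_s: 3.07
eef_pos: [481.9, -328.4, 165.4]
ee_rot: [0.132, 0.551, 0.819, 0.093]
force: [-0.7, -0.2, -0.4]
grip_width: 1.004
```

Emit:
{"fn": "play_rows", "kwargs": {
  "plan": [
    [0, 2, 0, 0.039, 0.001, -0.113, 1],
    [0, 2, 0, 0.039, 0.001, -0.113, 1],
    [0, 2, 0, 0.039, 0.001, -0.113, 1],
    [0, 2, 0, 0.039, 0.001, -0.113, 1],
    [0, 2, 0, 0.039, 0.001, -0.113, 1]
  ]
}}

```text
time_s: 3.48
eef_pos: [481.3, -316.8, 163.7]
ee_rot: [0.093, 0.775, 0.611, 0.131]
force: [-0.1, 1.1, 0.1]
grip_width: 1.007
```

Emit:
{"fn": "play_rows", "kwargs": {
  "plan": [
    [0, 2, 0, 0.039, 0.001, -0.113, 1],
    [0, 2, 0, 0.039, 0.001, -0.113, 1],
    [0, 2, 0, 0.039, 0.001, -0.113, 1],
    [0, 2, 0, 0.039, 0.001, -0.113, 1],
    [0, 2, 0, 0.039, 0.001, -0.113, 1]
  ]
}}

```text
time_s: 3.9
eef_pos: [480.5, -305.2, 162.0]
ee_rot: [0.045, 0.925, 0.343, 0.156]
force: [0.6, 0.2, -0.7]
grip_width: 1.002
```

Emit:
{"fn": "play_rows", "kwargs": {
  "plan": [
    [0, 2, 0, 0.039, 0.001, -0.113, 1],
    [0, 2, 0, 0.039, 0.001, -0.113, 1],
    [0, 2, 0, 0.039, 0.001, -0.113, 1],
    [0, 2, 0, 0.039, 0.001, -0.113, 1],
    [0, 2, 0, 0.039, 0.001, -0.113, 1]
  ]
}}

```text
time_s: 4.32
eef_pos: [479.8, -293.6, 160.4]
ee_rot: [-0.007, 0.985, 0.043, 0.166]
force: [-0.6, -0.6, 0.2]
grip_width: 1.001
```

```bash
sed -i 's/\[\[-1,0,0\],\[0,1,0\],\[0,0,-1.\]\]/[[1,0,0],[0,-1,0],[0,0,-1.]]/' h.py; python3 - <<'E'
from h import *
goto([487,-298,113],.031,.333)
E
```

```text
t 4.32 pos [ 479.8 -293.6  160.4] shift [  7.2  -4.4 -47.4] turn [ 0.     0.002 -0.056] F [-0.6 -0.6  0.2] T [-0.02  0.19 -0.03] g 1.001 q [-0.89  0.34  1.7   0.34  0.94  0.42]
```

Emit:
{"fn": "play_rows", "kwargs": {
  "plan": [
    [2.7, -1, -16, 0, 0, -0.016, 1],
    [2.7, -1, -16, 0, 0, -0.016, 1],
    [2.7, -1, -16, 0, 0, -0.016, 1],
    [5, 0, -15, 0, 0, 0, 1],
    [5, 0, -15, 0, 0, 0, 1]
  ]
}}

```text
time_s: 4.73
eef_pos: [498.4, -296.8, 81.8]
ee_rot: [-0.002, 0.986, 0.014, 0.168]
force: [0.6, -0.0, -0.5]
grip_width: 1.0
```

```bash
python3 - <<'E'
from h import *
goto([514.5,-296.5,34],.04,.333)
c=optics.capture("wrist");cv2.imwrite("pics/w2.png",c["img"]);np.save("pics/w2.npy",c,allow_pickle=True)
E
```

```text
t 4.73 pos [ 498.4 -296.8   81.8] shift [ 16.1   0.3 -47.8] turn [0.002 0.004 0.012] F [ 0.6 -0.  -0.5] T [ 0.01  0.13 -0.02] g 1.0 q [-0.85  0.48  1.73  0.38  0.75  0.43]
```

View pics/w2.png

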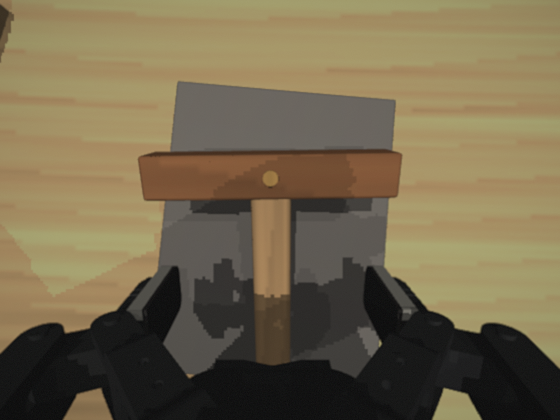

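The handle (centre about 271) sits midway between the jaws (about 272) and the bar is square. Going in and closing.

Emit:
{"fn": "play_rows", "kwargs": {
  "plan": [
    [5.4, 0, -16, 0, 0, 0.004, 1],
    [5.4, 0, -16, 0, 0, 0.004, 1],
    [5.4, 0, -16, 0, 0, 0.004, 1],
    [0, 0, 0, 0, 0, 0, -1],
    [0, 0, 0, 0, 0, 0, -1]
  ],
  "grip_force": 110
}}

```text
time_s: 5.2
eef_pos: [514.0, -294.7, 28.8]
ee_rot: [-0.006, 0.986, 0.02, 0.165]
force: [-1.1, -0.4, 0.4]
grip_width: 0.747
```

Emit:
{"fn": "play_rows", "kwargs": {
  "plan": [
    [0, 0, 0, 0, 0, 0, -1],
    [0, 0, 0, 0, 0, 0, -1],
    [0, 0, 0, 0, 0, 0, -1],
    [0, 0, 0, 0, 0, 0, -1],
    [0, 0, 0, 0, 0, 0, -1]
  ]
}}

```text
time_s: 5.62
eef_pos: [514.0, -295.6, 32.7]
ee_rot: [-0.004, 0.986, 0.02, 0.166]
force: [0.2, -1.1, -1.7]
grip_width: 0.239
```

```bash
python3 - <<'E'
from h import *
goto([514.5,-296.5,34],.04,.333)
E
```

```text
t 5.62 pos [ 514.  -295.6   32.7] shift [ 0.5 -0.9  1.3] turn [-0.002  0.001 -0.002] F [ 0.2 -1.1 -1.7] T [-0.01  0.31 -0.01] g 0.239 q [-0.83  0.58  1.72  0.42  0.67  0.39]
```

Gripped (opening 0.239, about 20 mm). Lifting, levelling and carrying it to above the far land.

Emit:
{"fn": "play_rows", "kwargs": {
  "plan": [
    [0, 0, 25, 0, 0, 0, -1],
    [0, 0, 25, 0, 0, 0, -1],
    [0, 0, 25, 0, 0, 0, -1],
    [0, 0, 25, 0, 0.05, 0, -1],
    [0, 0, 25, 0, 0.05, 0, -1]
  ]
}}

```text
time_s: 6.03
eef_pos: [508.8, -293.0, 156.9]
ee_rot: [-0.01, 0.994, 0.018, 0.11]
force: [0.3, 0.4, -1.9]
grip_width: 0.241
```

Emit:
{"fn": "play_rows", "kwargs": {
  "plan": [
    [8, 21, 0, 0, 0.046, -0.018, -1],
    [8, 21, 0, 0, 0.046, -0.018, -1],
    [8, 21, 0, 0, 0.046, -0.018, -1],
    [8, 21, 0, 0, 0.046, -0.018, -1],
    [8, 21, 0, 0, 0.046, -0.018, -1]
  ]
}}

```text
time_s: 6.45
eef_pos: [549.7, -190.3, 166.1]
ee_rot: [0.001, 0.999, -0.034, -0.005]
force: [0.3, 0.3, -1.6]
grip_width: 0.242
```

Emit:
{"fn": "play_rows", "kwargs": {
  "plan": [
    [8, 21, 0, 0, 0, -0.018, -1],
    [8, 21, 0, 0, 0, -0.018, -1],
    [8, 21, 0, 0, 0, -0.018, -1],
    [8, 21, 0, 0, 0, -0.018, -1],
    [8, 21, 0, 0, 0, -0.018, -1]
  ]
}}

```text
time_s: 6.87
eef_pos: [591.5, -79.3, 166.1]
ee_rot: [0.001, 0.997, -0.081, -0.007]
force: [0.6, -0.6, -1.6]
grip_width: 0.245
```

Emit:
{"fn": "play_rows", "kwargs": {
  "plan": [
    [8, 20, 0, 0, 0, -0.018, -1],
    [8, 20, 0, 0, 0, -0.018, -1],
    [8, 20, 0, 0, 0, -0.018, -1],
    [0, 0, 0, 0, 0, 0, -1],
    [0, 0, 0, 0, 0, 0, -1]
  ]
}}

```text
time_s: 7.28
eef_pos: [616.3, -11.8, 165.9]
ee_rot: [0.0, 0.994, -0.108, -0.008]
force: [-0.6, -0.6, -2.4]
grip_width: 0.24
```

```bash
python3 - <<'E'
from h import *
goto([640,21.6,130],-.236,0)
c=optics.capture("wrist");cv2.imwrite("pics/w3.png",c["img"]);np.save("pics/w3.npy",c,allow_pickle=True)
E
```

```text
t 7.28 pos [616.3 -11.8 165.9] shift [ 23.7  33.4 -35.9] turn [-0.001 -0.015 -0.02 ] F [-0.6 -0.6 -2.4] T [-0.01 -0.02 -0.  ] g 0.24 q [-0.21  0.57  1.28 -0.    1.3   1.58]
```

View pics/w3.png

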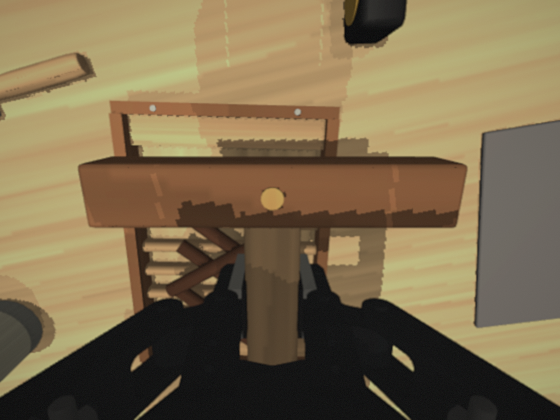

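The rake is held squarely. The far lip runs (112,101)–(338,107), nearly parallel to the bar. I'll use it to cross-check the tray position.

```bash
python3 - <<'E'
from h import *
c=np.load("pics/w3.npy",allow_pickle=True).item();t=np.load("pics/top0.npy",allow_pickle=True).item()
P=plane(c,[(111,101),(339,107)],38);print(P,np.linalg.norm(P[0]-P[1]),np.arctan2(*(P[0]-P[1])[[1,0]])-np.pi/2)
n=plane(c,[(152,108),(297,112)],35);print("lip nails",n,np.arctan2(*(n[0]-n[1])[[1,0]])-np.pi/2)
f=lambda L:np.array(L,float)/4+[190,160]
m=plane(t,f([(207,46),(409,96),(300,540),(93,488)]),35);print("top nails",m,m.mean(0),np.arctan2(*(m[0]-m[1])[[1,0]])-np.pi/2,np.linalg.norm(m[0]-m[3]))
E
```

```text
[[728.42097413  97.7002561   38.        ]
 [684.1579951  -83.52806482  38.        ]] 186.55539556612868 -0.23954900546738456
lip nails [[716.61885648  68.01804394  35.        ]
 [687.79933202 -49.25338302  35.        ]] -0.24097525377987106
top nails [[715.89562758  65.28921086  35.        ]
 [687.34770075 -51.21566798  35.        ]
 [434.5256401   10.77457915  35.        ]
 [463.55523377 127.16620355  35.        ]] [575.33105055  38.0035814   35.        ] -0.24030153632005868 259.8161591871024
```

Emit:
{"fn": "play_rows", "kwargs": {
  "plan": [
    [8, 12.5, -5, 0, -0.005, -0.008, -1],
    [8, 12.5, -15, 0, -0.005, -0.008, -1],
    [8, 12.5, -20, 0, -0.005, -0.008, -1],
    [0, 0, -20, 0, 0, 0, -1],
    [0, 0, -20, 0, 0, 0, -1]
  ]
}}

```text
time_s: 7.75
eef_pos: [642.5, 21.6, 88.8]
ee_rot: [-0.0, 0.992, -0.122, 0.005]
force: [0.0, 0.0, -1.4]
grip_width: 0.239
```

```bash
cat >> h.py <<'E'
T0=np.array([575.5,38.3]);TY=-.240
def tray2tcp(x,y,h,yaw=0,ahead=46,drop=43.7):
    """TCP for tine tip-row middle at tray (x,y,h), rake level, yaw relative to tray"""
    r=lambda a:np.array([[np.cos(a),-np.sin(a)],[np.sin(a),np.cos(a)]])
    p=T0+r(TY)@np.array([x,y])-ahead*r(TY+yaw)[:,0]
    return np.r_[p,h+drop]
def tip():
    s=sense();R=Rq(s["ee_rot"]).as_matrix();p=s["eef_pos"]+46*R[:,0]+43.7*R[:,2]
    a=-TY;q=np.array([[np.cos(a),-np.sin(a)],[np.sin(a),np.cos(a)]])@(p[:2]-T0)
    print("tip tray",q.round(1),"h",p[2].round(1),"yaw rel",round(np.arctan2(R[1,0],R[0,0])-TY,3))
E
python3 - <<'E'
from h import *
goto(tray2tcp(112,3,27),TY,0);tip()
E
```

```text
t 7.75 pos [642.5  21.6  88.8] shift [ -2.2   3.9 -18.1] turn [0.001 0.011 0.006] F [ 0.   0.  -1.4] T [ 0.03  0.05 -0.03] g 0.239 q [-0.15  0.69  1.29  0.    1.15  1.67]
tip tray [115.5  -0.5] h 45.6 yaw rel -0.006
```

Emit:
{"fn": "play_rows", "kwargs": {
  "plan": [
    [-2, 2, -5, 0, 0.01, 0.006, -1],
    [-1, 2, -5, 0, 0, 0, -1],
    [0, 0, -2, 0, 0, 0, -1],
    [0, 0, 0, 0, 0, 0, -1]
  ]
}}

```text
time_s: 8.08
eef_pos: [637.1, 23.3, 73.3]
ee_rot: [0.001, 0.993, -0.121, -0.004]
force: [1.5, -0.6, -1.0]
grip_width: 0.238
```

Emit:
{"fn": "play_rows", "kwargs": {
  "plan": [
    [0, 0, -1.5, 0, 0, 0, -1],
    [0, 0, -1.5, 0, 0, 0, -1]
  ]
}}

```text
time_s: 8.25
eef_pos: [637.9, 22.6, 72.3]
ee_rot: [0.001, 0.993, -0.121, -0.002]
force: [-0.0, 0.5, -1.2]
grip_width: 0.239
```

Emit:
{"fn": "play_rows", "kwargs": {
  "plan": [
    [0, 0, -1, 0, 0, 0, -1]
  ]
}}

```text
time_s: 8.33
eef_pos: [638.2, 22.4, 72.0]
ee_rot: [0.001, 0.993, -0.121, -0.001]
force: [-0.6, -0.4, -1.8]
grip_width: 0.244
```

Emit:
{"fn": "play_rows", "kwargs": {
  "plan": [
    [0, 0, -1, 0, 0, 0, -1]
  ]
}}

```text
time_s: 8.42
eef_pos: [638.5, 22.3, 71.6]
ee_rot: [0.001, 0.993, -0.121, -0.001]
force: [-0.2, 0.0, -1.4]
grip_width: 0.24
```

```bash
python3 - <<'E'
from h import *
goto(tray2tcp(112,3,27),TY,0);tip()
E
```

```text
t 8.42 pos [638.5  22.3  71.6] shift [ 1.8  3.3 -0.9] turn [ 0.001 -0.001  0.002] F [-0.2  0.  -1.4] T [ 0.02 -0.01 -0.04] g 0.24 q [-0.15  0.71  1.3  -0.    1.13  1.67]
tip tray [111.   -0.8] h 27.8 yaw rel -0.002
```

Emit:
{"fn": "play_rows", "kwargs": {
  "plan": [
    [0, 0, -1.5, 0, 0, 0, -1],
    [0, 0, 0, 0, 0, 0, -1]
  ]
}}

```text
time_s: 8.58
eef_pos: [638.8, 22.2, 70.8]
ee_rot: [0.001, 0.993, -0.121, -0.0]
force: [-0.3, 0.7, -0.9]
grip_width: 0.243
```

Emit:
{"fn": "play_rows", "kwargs": {
  "plan": [
    [0, 0, -1.5, 0, 0, 0, -1],
    [0, 0, 0, 0, 0, 0, -1]
  ]
}}

```text
time_s: 8.75
eef_pos: [639.0, 22.2, 70.7]
ee_rot: [0.001, 0.993, -0.121, 0.0]
force: [-0.8, 0.9, -1.4]
grip_width: 0.243
```

Emit:
{"fn": "play_rows", "kwargs": {
  "plan": [
    [0, 0, -1.5, 0, 0, 0, -1],
    [0, 0, 0, 0, 0, 0, -1]
  ]
}}

```text
time_s: 8.92
eef_pos: [639.1, 22.2, 70.6]
ee_rot: [0.001, 0.993, -0.121, 0.001]
force: [-0.7, -0.7, 0.3]
grip_width: 0.243
```

```bash
python3 - <<'E'
from h import *
goto(tray2tcp(112,3,27),TY,0);tip()
E
```

```text
t 8.92 pos [639.1  22.2  70.6] shift [1.2 3.4 0.1] turn [0.002 0.001 0.002] F [-0.7 -0.7  0.3] T [0.08 0.12 0.04] g 0.243 q [-0.15  0.71  1.31 -0.    1.12  1.67]
tip tray [111.7  -0.7] h 27.0 yaw rel -0.002
```

Contact at tip height 27.0, as predicted. I'll raise it about 3.5 mm and start a slow comb towards the robot.

Emit:
{"fn": "play_rows", "kwargs": {
  "plan": [
    [0.5, 2, 4, 0, 0, 0, -1],
    [0.5, 2, 2, 0, 0, 0, -1],
    [0, 0, 0, 0, 0, 0, -1]
  ]
}}

```text
time_s: 9.17
eef_pos: [640.2, 26.6, 76.5]
ee_rot: [0.001, 0.993, -0.121, 0.001]
force: [-0.8, 1.3, -1.0]
grip_width: 0.242
```

Emit:
{"fn": "play_rows", "kwargs": {
  "plan": [
    [-5.8, 1.4, 0, 0, 0, 0, -1],
    [-5.8, 1.4, 0, 0, 0, 0, -1],
    [-5.8, 1.4, 0, 0, 0, 0, -1],
    [-5.8, 1.4, 0, 0, 0, 0, -1],
    [-5.8, 1.4, 0, 0, 0, 0, -1]
  ]
}}

```text
time_s: 9.58
eef_pos: [608.5, 34.4, 75.3]
ee_rot: [0.001, 0.993, -0.121, 0.0]
force: [0.3, 0.0, -1.3]
grip_width: 0.241
```

```bash
python3 - <<'E'
from h import *
goto(tray2tcp(60,3,30.5),TY,0);tip()
E
```

```text
t 9.58 pos [608.5  34.4  75.3] shift [-18.6   3.5  -1.1] turn [0.002 0.    0.002] F [ 0.3  0.  -1.3] T [ 0. -0.  0.] g 0.241 q [-0.13  0.65  1.41 -0.    1.08  1.68]
tip tray [79.   3.8] h 31.7 yaw rel -0.002
```

Emit:
{"fn": "play_rows", "kwargs": {
  "plan": [
    [-5.8, 1.4, -0.4, 0, 0, 0, -1],
    [-5.8, 1.4, -0.4, 0, 0, 0, -1],
    [-5.8, 1.4, -0.4, 0, 0, 0, -1],
    [-5.8, 1.4, 0, 0, 0, 0, -1],
    [-5.8, 1.4, 0, 0, 0, 0, -1]
  ]
}}

```text
time_s: 10.0
eef_pos: [575.7, 42.3, 74.1]
ee_rot: [0.001, 0.993, -0.121, 0.0]
force: [0.3, 0.3, -1.6]
grip_width: 0.244
```

Emit:
{"fn": "play_rows", "kwargs": {
  "plan": [
    [-4, 1, 0, 0, 0, 0, -1],
    [-4, 1, 0, 0, 0, 0, -1],
    [-4, 1, 0, 0, 0, 0, -1],
    [-4, 1, 0, 0, 0, 0, -1],
    [-4, 1, 0, 0, 0, 0, -1]
  ]
}}

```text
time_s: 10.42
eef_pos: [553.5, 47.9, 74.4]
ee_rot: [0.001, 0.993, -0.121, 0.0]
force: [1.0, 0.0, -1.7]
grip_width: 0.244
```

```bash
cat >> h.py <<'E'
def view(name,fn,crop=None,k=4):
    c=optics.capture(name);np.save(f"pics/{fn}.npy",c,allow_pickle=True);im=c["img"]
    if crop: x,y,w,h=crop; im=im[y:y+h,x:x+w]
    im=cv2.convertScaleAbs(cv2.resize(im,None,fx=k,fy=k,interpolation=2),alpha=1.6)
    cv2.imwrite(f"pics/{fn}.png",im)
    return im
E
python3 - <<'E'
from h import *
goto(tray2tcp(0,3,30.5),TY,0);tip()
a=view("side","s1",(225,175,165,130),4);print(a.shape)
E
```

```text
t 10.42 pos [553.5  47.9  74.4] shift [-21.9   4.3  -0.2] turn [0.002 0.001 0.002] F [ 1.   0.  -1.7] T [ 0.05 -0.01 -0.01] g 0.244 q [-0.12  0.55  1.59 -0.    1.    1.69]
tip tray [22.4  3.9] h 30.8 yaw rel -0.002
(520, 660, 3)
```

View pics/s1.png

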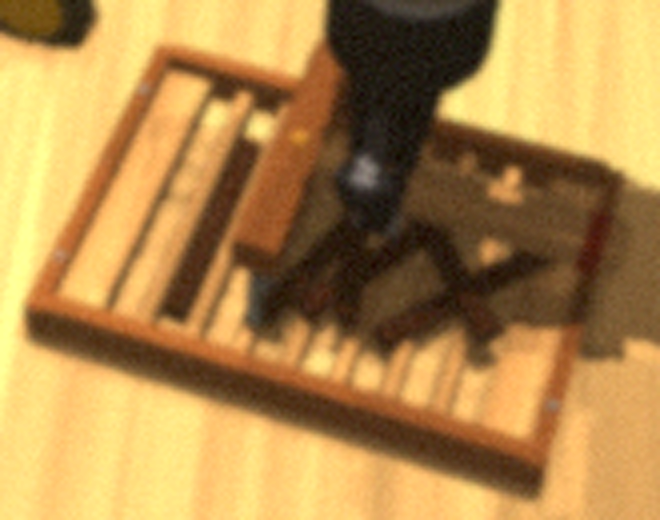

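The near tine is pushing b's end at (265,310). f, at (215,240), is undisturbed. Continuing gently.

Emit:
{"fn": "play_rows", "kwargs": {
  "plan": [
    [-4, 0.8, 0, 0, 0, 0, -1],
    [-4, 0.8, 0, 0, 0, 0, -1],
    [-4, 0.8, 0, 0, 0, 0, -1],
    [-4, 0.8, 0, 0, 0, 0, -1],
    [-4, 0.8, 0, 0, 0, 0, -1]
  ]
}}

```text
time_s: 10.88
eef_pos: [531.4, 52.3, 74.4]
ee_rot: [0.001, 0.993, -0.121, 0.0]
force: [0.2, -0.4, -1.8]
grip_width: 0.24
```

Emit:
{"fn": "play_rows", "kwargs": {
  "plan": [
    [-4, 0.8, 0, 0, 0, 0, -1],
    [-4, 0.8, 0, 0, 0, 0, -1],
    [-4, 0.8, 0, 0, 0, 0, -1],
    [-4, 0.8, 0, 0, 0, 0, -1],
    [-4, 0.8, 0, 0, 0, 0, -1]
  ]
}}

```text
time_s: 11.3
eef_pos: [509.2, 56.7, 74.5]
ee_rot: [0.001, 0.993, -0.121, 0.001]
force: [0.6, -0.2, -0.6]
grip_width: 0.239
```

```bash
python3 - <<'E'
from h import *
goto(tray2tcp(-20,3,30.5),TY,0);tip()
E
```

```text
t 11.3 pos [509.2  56.7  74.5] shift [ 2.9  0.2 -0.3] turn [0.002 0.001 0.002] F [ 0.6 -0.2 -0.6] T [-0.02 -0.   -0.03] g 0.239 q [-0.12  0.47  1.72 -0.    0.95  1.7 ]
tip tray [-22.7   1.9] h 30.9 yaw rel -0.002
```

Emit:
{"fn": "play_rows", "kwargs": {
  "plan": [
    [0, 0, 25, 0, 0, 0, -1],
    [0, 0, 30, 0, 0, 0, -1],
    [0, -30, 20, 0, 0, 0, -1],
    [0, -41, 0, 0, 0, 0, -1],
    [0, -41, 0, 0, 0, 0, -1]
  ]
}}

```text
time_s: 11.72
eef_pos: [505.4, -51.9, 152.3]
ee_rot: [0.001, 0.993, -0.115, -0.001]
force: [1.4, 0.2, -1.9]
grip_width: 0.242
```

Emit:
{"fn": "play_rows", "kwargs": {
  "plan": [
    [0, -41, 0, 0, 0, 0, -1],
    [0, -41, 0, 0, 0, 0, -1],
    [0, -41, 0, 0, 0, 0, -1],
    [0, -20, 0, 0, 0, 0, -1],
    [0, 0, 0, 0, 0, 0, -1]
  ]
}}

```text
time_s: 12.13
eef_pos: [502.9, -205.7, 153.7]
ee_rot: [0.002, 0.993, -0.118, 0.001]
force: [0.2, -0.0, -1.2]
grip_width: 0.243
```

```bash
cat >> h.py <<'E'
def dowels(c,hz=34):
    """dark-wood dowel blobs inside the tray, in tray coordinates"""
    im=c["img"];hsv=cv2.cvtColor(im,cv2.COLOR_BGR2HSV)
    a=TY;r=np.array([[np.cos(a),-np.sin(a)],[np.sin(a),np.cos(a)]])
    m=(hsv[...,2]<75)&(hsv[...,1]>110)
    tm=np.zeros(m.shape,np.uint8);poly=np.c_[np.array([[124,84],[124,-84],[-124,-84],[-124,84]])@r.T+T0,np.full(4,30)]
    cv2.fillPoly(tm,[proj(c,poly).astype(np.int32)],1)
    m=(m&(tm>0)).astype(np.uint8)
    for k in cv2.findContours(m,0,2)[0]:
        A=cv2.contourArea(k)
        if A<25: continue
        rr=cv2.minAreaRect(k);b=cv2.boxPoints(rr)
        if np.linalg.norm(b[0]-b[1])<np.linalg.norm(b[1]-b[2]): e=[(b[0]+b[1])/2,(b[2]+b[3])/2]
        else: e=[(b[1]+b[2])/2,(b[3]+b[0])/2]
        P=(plane(c,np.array(e),hz)[:,:2]-T0)@r
        print("blob",A,"ends",P.round(0).tolist(),"len",np.linalg.norm(P[0]-P[1]).round(0),"wpx",round(min(rr[1]),1))
E
python3 - <<'E'
from h import *
goto(tray2tcp(-20,3,30.5),TY,0);tip()
view("top","t2",(190,160,125,145),4);c=np.load("pics/t2.npy",allow_pickle=True).item();dowels(c)
E
```

```text
t 12.13 pos [ 502.9 -205.7  153.7] shift [  9.2 262.6 -79.5] turn [ 0.004  0.001 -0.004] F [ 0.2 -0.  -1.2] T [-0.04 -0.07 -0.  ] g 0.243 q [-0.6   0.42  1.55 -0.    1.16  1.21]
tip tray [  33.6 -254.3] h 110.1 yaw rel 0.004
blob 1357.5 ends [[-59.0, 62.0], [-66.0, -64.0]] len 126.0 wpx 52.4
blob 285.0 ends [[65.0, 64.0], [64.0, -54.0]] len 118.0 wpx 6.5
```

View pics/t2.png

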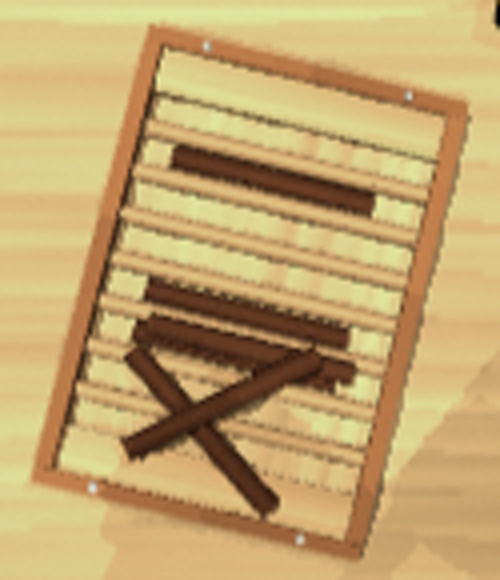

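f is in groove 65, one dowel is settled in groove −13, and a pair lies at groove −39, (135,325)–(350,380), one partly on the other. e is still across d. I'll go in behind the pair at x≈−5 and continue.

```bash
python3 - <<'E'
from h import *
goto(tray2tcp(-4,0,30.5),TY,0)
E
```

```text
t 12.18 pos [ 502.9 -204.2  153.6] shift [ 24.1 254.4 -79.4] turn [ 0.004  0.    -0.005] F [-0.2  0.8 -1.6] T [0.02 0.08 0.02] g 0.239 q [-0.6   0.42  1.55 -0.    1.16  1.21]
```

Emit:
{"fn": "play_rows", "kwargs": {
  "plan": [
    [3.5, 37, 0, 0, 0, 0, -1],
    [3.5, 37, 0, 0, 0, 0, -1],
    [3.5, 37, 0, 0, 0, 0, -1],
    [3.5, 37, 0, 0, 0, 0, -1],
    [3.5, 37, 0, 0, 0, 0, -1]
  ]
}}

```text
time_s: 12.6
eef_pos: [517.7, -14.3, 152.9]
ee_rot: [0.002, 0.993, -0.122, -0.0]
force: [-0.2, 0.1, -1.0]
grip_width: 0.238
```

Emit:
{"fn": "play_rows", "kwargs": {
  "plan": [
    [3.5, 37, 0, 0, 0, 0, -1],
    [3.5, 32, 0, 0, 0, 0, -1],
    [0, 0, 0, 0, 0, 0, -1]
  ]
}}

```text
time_s: 12.85
eef_pos: [521.9, 67.6, 153.1]
ee_rot: [0.001, 0.993, -0.118, -0.001]
force: [1.1, -0.3, -1.1]
grip_width: 0.242
```

```bash
python3 - <<'E'
from h import *
goto(tray2tcp(-4,0,30.5),TY,0)
E
```

```text
t 12.85 pos [521.9  67.6 153.1] shift [  5.  -17.4 -78.9] turn [ 0.001 -0.001 -0.004] F [ 1.1 -0.3 -1.1] T [-0.02 -0.05 -0.02] g 0.242 q [-0.09  0.39  1.6  -0.    1.15  1.71]
```

Emit:
{"fn": "play_rows", "kwargs": {
  "plan": [
    [2, -8, -20, 0, 0, -0.002, -1],
    [2, -8, -20, 0, 0, -0.002, -1],
    [1, 0, -16, 0, 0, 0, -1],
    [0, 0, -8, 0, 0, 0, -1],
    [0, 0, 0, 0, 0, 0, -1]
  ]
}}

```text
time_s: 13.27
eef_pos: [524.0, 59.9, 87.9]
ee_rot: [0.0, 0.994, -0.113, 0.0]
force: [-0.3, -0.3, -1.7]
grip_width: 0.242
```

```bash
python3 - <<'E'
from h import *
goto(tray2tcp(-4,0,30.5),TY,0);tip()
E
```

```text
t 13.27 pos [524.   59.9  87.9] shift [  2.9  -9.7 -13.7] turn [ 0.     0.    -0.013] F [-0.3 -0.3 -1.7] T [0.01 0.03 0.04] g 0.242 q [-0.11  0.48  1.67 -0.    1.    1.69]
tip tray [-9.1  9.3] h 44.3 yaw rel 0.013
```

Emit:
{"fn": "play_rows", "kwargs": {
  "plan": [
    [1.5, -5, -6, 0, 0, -0.007, -1],
    [1.5, -5, -5, 0, 0, -0.007, -1],
    [0, -1, -3, 0, 0, 0, -1],
    [0, 0, -0.5, 0, 0, 0, -1]
  ]
}}

```text
time_s: 13.6
eef_pos: [527.6, 48.7, 74.2]
ee_rot: [0.0, 0.993, -0.12, 0.001]
force: [-0.1, -0.2, -1.3]
grip_width: 0.241
```

Emit:
{"fn": "play_rows", "kwargs": {
  "plan": [
    [-4, 1, 0, 0, 0, 0, -1],
    [-4, 1, 0, 0, 0, 0, -1],
    [-4, 1, 0, 0, 0, 0, -1],
    [-4, 1, 0, 0, 0, 0, -1]
  ]
}}

```text
time_s: 13.93
eef_pos: [511.1, 52.5, 75.2]
ee_rot: [0.0, 0.993, -0.121, 0.002]
force: [0.5, 0.8, -2.1]
grip_width: 0.243
```

```bash
python3 - <<'E'
from h import *
goto(tray2tcp(-40,3,30.5),TY,0);tip()
E
```

```text
t 13.93 pos [511.1  52.5  75.2] shift [-18.5   9.1  -1. ] turn [0.001 0.005 0.002] F [ 0.5  0.8 -2.1] T [-0.05  0.05  0.01] g 0.243 q [-0.13  0.47  1.72 -0.    0.95  1.69]
tip tray [-19.7  -1.6] h 31.7 yaw rel -0.002
```

Emit:
{"fn": "play_rows", "kwargs": {
  "plan": [
    [-4, 1.3, -0.4, 0, 0.002, 0, -1],
    [-4, 1.3, -0.4, 0, 0.002, 0, -1],
    [-4, 1.3, 0, 0, 0, 0, -1],
    [-4, 1.3, 0, 0, 0, 0, -1],
    [-4, 1.3, 0, 0, 0, 0, -1]
  ]
}}

```text
time_s: 14.35
eef_pos: [491.0, 59.4, 76.1]
ee_rot: [0.001, 0.993, -0.121, 0.004]
force: [1.9, -0.1, 0.3]
grip_width: 0.242
```

Emit:
{"fn": "play_rows", "kwargs": {
  "plan": [
    [-4, 1, 0, 0, 0, 0, -1],
    [-4, 1, 0, 0, 0, 0, -1],
    [-4, 1, 0, 0, 0, 0, -1],
    [-4, 1, 0, 0, 0, 0, -1]
  ]
}}

```text
time_s: 14.68
eef_pos: [472.5, 64.2, 76.0]
ee_rot: [0.0, 0.993, -0.121, 0.003]
force: [0.4, -0.8, -1.6]
grip_width: 0.237
```

```bash
python3 - <<'E'
from h import *
goto(tray2tcp(-70,3,30.5),TY,0);tip()
E
```

```text
t 14.68 pos [472.5  64.2  76. ] shift [-8.9  4.6 -1.8] turn [0.002 0.006 0.002] F [ 0.4 -0.8 -1.6] T [ 0.04  0.03 -0.01] g 0.237 q [-0.11  0.4   1.83 -0.    0.91  1.7 ]
tip tray [-60.    0.5] h 32.5 yaw rel -0.002
```

Emit:
{"fn": "play_rows", "kwargs": {
  "plan": [
    [2, 0, 20, 0, 0, 0, -1],
    [0, 0, 30, 0, 0, 0, -1],
    [0, -30, 20, 0, 0, 0, -1],
    [0, -41, 0, 0, 0, 0, -1],
    [0, -41, 0, 0, 0, 0, -1]
  ]
}}

```text
time_s: 15.1
eef_pos: [469.3, -44.2, 147.4]
ee_rot: [0.0, 0.993, -0.115, -0.001]
force: [1.2, -0.8, -1.8]
grip_width: 0.242
```

Emit:
{"fn": "play_rows", "kwargs": {
  "plan": [
    [0, -41, 0, 0, 0, 0, -1],
    [0, -41, 0, 0, 0, 0, -1],
    [0, -41, 0, 0, 0, 0, -1],
    [0, -20, 0, 0, 0, 0, -1],
    [0, 0, 0, 0, 0, 0, -1]
  ]
}}

```text
time_s: 15.52
eef_pos: [465.9, -197.3, 147.7]
ee_rot: [0.0, 0.993, -0.117, -0.001]
force: [0.6, -0.2, -1.6]
grip_width: 0.243
```

```bash
python3 - <<'E'
from h import *
tip()
view("top","t3",(190,160,125,145),4);c=np.load("pics/t3.npy",allow_pickle=True).item();dowels(c)
E
```

```text
tip tray [  -4.5 -254.7] h 103.9 yaw rel 0.005
blob 718.0 ends [[-45.0, 64.0], [-93.0, -54.0]] len 127.0 wpx 31.1
blob 245.0 ends [[-38.0, 61.0], [-39.0, -57.0]] len 118.0 wpx 6.5
blob 266.0 ends [[-13.0, 59.0], [-13.0, -58.0]] len 118.0 wpx 6.5
blob 291.0 ends [[65.0, 64.0], [64.0, -54.0]] len 118.0 wpx 6.5
```

View pics/t3.png

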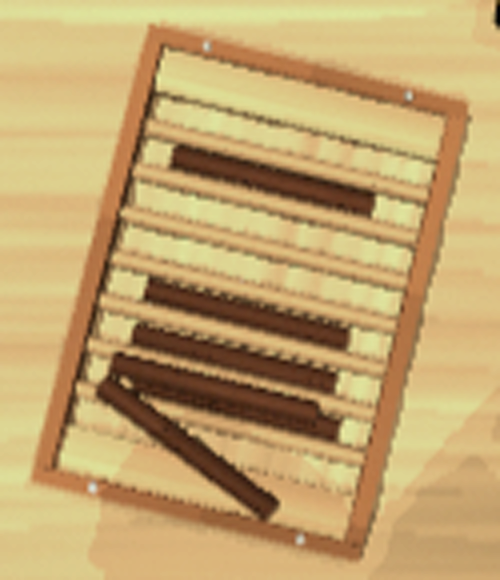

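f, −13 and −39 are settled. At −65 one dowel is settled with another on top, (112,362)–(320,410). d runs (103,388)–(270,510). Measuring the last two.

```bash
python3 - <<'E'
from h import *
c=np.load("pics/t3.npy",allow_pickle=True).item()
a=TY;r=np.array([[np.cos(a),-np.sin(a)],[np.sin(a),np.cos(a)]])
f=lambda L:np.array(L,float)/4+[190,160]
for n,p in dict(top=[(112,365),(320,410)],d=[(103,388),(270,510)],low=[(340,430),(320,425)],g39=[(135,333),(335,382)]).items(): 
    for z in (26,37,44): print(n,z,((plane(c,f(p),z)[:,:2]-T0)@r).round(1).tolist())
E
python3 - <<'E'
import cv2
E
```

```text
top 26 [[-60.5, 67.5], [-57.1, -53.8]]
top 37 [[-60.5, 66.4], [-57.1, -53.7]]
top 44 [[-60.5, 65.7], [-57.1, -53.6]]
d 26 [[-74.4, 69.2], [-118.6, -39.8]]
d 37 [[-74.3, 68.1], [-118.1, -39.8]]
d 44 [[-74.2, 67.4], [-117.7, -39.8]]
low 26 [[-65.4, -67.6], [-65.3, -55.9]]
low 37 [[-65.3, -67.4], [-65.3, -55.7]]
low 44 [[-65.3, -67.2], [-65.2, -55.6]]
g39 26 [[-39.7, 59.3], [-39.6, -58.3]]
g39 37 [[-39.9, 58.3], [-39.8, -58.2]]
g39 44 [[-40.1, 57.7], [-39.9, -58.1]]
```

Plan: push the top dowel +x over the filled grooves into groove 13. The tines fit in the 11 mm gap at x=−72, y=−18. Then I'll turn d off the near lip.

```bash
python3 - <<'E'
from h import *
goto(tray2tcp(-72,-18,60),TY,0)
E
```

```text
t 15.57 pos [ 465.8 -195.8  147.5] shift [ -9.2 244.6 -43.8] turn [ 0.    -0.002 -0.005] F [-0.5 -0.8 -0.7] T [-0.05  0.08 -0.01] g 0.235 q [-0.63  0.35  1.67 -0.    1.12  1.18]
```

Emit:
{"fn": "play_rows", "kwargs": {
  "plan": [
    [-1, 35, 0, 0, 0, -0.001, -1],
    [-1, 35, 0, 0, 0, -0.001, -1],
    [-1, 35, 0, 0, 0, -0.001, -1],
    [-1, 35, 0, 0, 0, -0.001, -1],
    [-1, 35, -5, 0, 0, -0.001, -1]
  ]
}}

```text
time_s: 15.98
eef_pos: [457.8, -15.4, 141.7]
ee_rot: [-0.0, 0.992, -0.124, -0.002]
force: [0.8, 0.2, -1.3]
grip_width: 0.241
```

Emit:
{"fn": "play_rows", "kwargs": {
  "plan": [
    [-1, 25, -10, 0, 0, 0, -1],
    [-1, 15, -10, 0, 0, 0, -1],
    [-1, 5, -10, 0, 0, 0, -1],
    [0, 0, 0, 0, 0, 0, -1]
  ]
}}

```text
time_s: 16.32
eef_pos: [449.5, 43.1, 110.1]
ee_rot: [-0.001, 0.993, -0.117, -0.004]
force: [-0.1, 0.2, -2.3]
grip_width: 0.238
```

```bash
python3 - <<'E'
from h import *
goto(tray2tcp(-72,-18,60),TY,0);tip()
E
```

```text
t 16.32 pos [449.5  43.1 110.1] shift [ 7.1  5.7 -6.4] turn [-0.004 -0.007 -0.004] F [-0.1  0.2 -2.3] T [-0.02  0.05  0.01] g 0.238 q [-0.17  0.3   1.86  0.    0.98  1.64]
tip tray [-77.9 -25. ] h 66.0 yaw rel 0.004
```

Emit:
{"fn": "play_rows", "kwargs": {
  "plan": [
    [3.5, 3, -6, 0, -0.003, -0.002, -1],
    [3.5, 3, -6, 0, -0.003, -0.002, -1],
    [0, 0, -1, 0, 0, 0, -1],
    [0, 0, 0, 0, 0, 0, -1]
  ]
}}

```text
time_s: 16.65
eef_pos: [456.6, 50.8, 96.7]
ee_rot: [-0.002, 0.993, -0.119, -0.0]
force: [-0.5, -1.1, -2.1]
grip_width: 0.242
```

```bash
python3 - <<'E'
from h import *
goto(tray2tcp(-72,-18,45),TY,0);tip()
E
```

```text
t 16.65 pos [456.6  50.8  96.7] shift [ 0. -2. -8.] turn [-0.004  0.    -0.002] F [-0.5 -1.1 -2.1] T [0.01 0.07 0.  ] g 0.242 q [-0.15  0.34  1.86  0.    0.95  1.66]
tip tray [-72.5 -15.9] h 52.9 yaw rel 0.002
```

Emit:
{"fn": "play_rows", "kwargs": {
  "plan": [
    [0, -1.5, -5, -0.002, 0, -0.001, -1],
    [0, -1, -5, -0.002, 0, -0.001, -1],
    [0, 0, 0, 0, 0, 0, -1]
  ]
}}

```text
time_s: 16.9
eef_pos: [457.2, 47.0, 86.2]
ee_rot: [0.0, 0.993, -0.121, 0.001]
force: [-0.4, 0.5, -1.5]
grip_width: 0.241
```

```bash
python3 - <<'E'
from h import *
goto(tray2tcp(-72,-18,31),TY,0);tip()
E
```

```text
t 16.9 pos [457.2  47.   86.2] shift [ -0.6   1.8 -11.5] turn [0.001 0.001 0.002] F [-0.4  0.5 -1.5] T [0.02 0.04 0.  ] g 0.241 q [-0.15  0.35  1.87 -0.    0.92  1.66]
tip tray [-71.  -19.8] h 42.6 yaw rel -0.002
```

Emit:
{"fn": "play_rows", "kwargs": {
  "plan": [
    [-0.3, 0.8, -4, 0, 0, 0, -1],
    [-0.2, 0.7, -4, 0, 0, 0, -1],
    [0, 0, -2, 0, 0, 0, -1],
    [0, 0, 0, 0, 0, 0, -1]
  ]
}}

```text
time_s: 17.23
eef_pos: [456.6, 48.0, 75.1]
ee_rot: [0.0, 0.993, -0.121, 0.001]
force: [-0.5, 0.1, -1.3]
grip_width: 0.245
```

```bash
python3 - <<'E'
from h import *
goto(tray2tcp(-72,-18,31),TY,0);tip()
E
```

```text
t 17.23 pos [456.6  48.   75.1] shift [-0.   0.9 -0.4] turn [0.001 0.001 0.003] F [-0.5  0.1 -1.3] T [ 0.05 -0.01  0.04] g 0.245 q [-0.15  0.37  1.88 -0.    0.89  1.66]
tip tray [-71.7 -19. ] h 31.4 yaw rel -0.003
```

The tines dropped into the gap without binding. Pushing +x.

Emit:
{"fn": "play_rows", "kwargs": {
  "plan": [
    [4, -0.9, 0, 0, 0, 0, -1],
    [4, -0.9, 0, 0, 0, 0, -1],
    [4, -0.9, 0, 0, 0, 0, -1],
    [4, -0.9, 0, 0, 0, 0, -1],
    [4, -0.9, 0, 0, 0, 0, -1]
  ]
}}

```text
time_s: 17.65
eef_pos: [476.2, 43.6, 75.1]
ee_rot: [0.0, 0.993, -0.121, -0.002]
force: [0.3, 0.9, -1.5]
grip_width: 0.239
```

Emit:
{"fn": "play_rows", "kwargs": {
  "plan": [
    [4, -0.9, 0, 0, 0, 0, -1],
    [4, -0.9, 0, 0, 0, 0, -1],
    [4, -0.9, 0, 0, 0, 0, -1],
    [4, -0.9, 0, 0, 0, 0, -1]
  ]
}}

```text
time_s: 17.98
eef_pos: [493.7, 39.6, 75.2]
ee_rot: [0.0, 0.993, -0.121, -0.002]
force: [-0.7, -0.4, -1.4]
grip_width: 0.241
```

```bash
python3 - <<'E'
from h import *
goto(tray2tcp(0,-15,31),TY,0);tip()
E
```

```text
t 17.98 pos [493.7  39.6  75.2] shift [33.5 -4.9 -0.5] turn [ 0.    -0.005  0.002] F [-0.7 -0.4 -1.4] T [ 0.   -0.01 -0.  ] g 0.241 q [-0.16  0.44  1.77 -0.    0.94  1.66]
tip tray [-33.9 -18.3] h 31.2 yaw rel -0.002
```

Emit:
{"fn": "play_rows", "kwargs": {
  "plan": [
    [4, -0.8, 0, 0, -0.001, 0, -1],
    [4, -0.8, 0, 0, -0.001, 0, -1],
    [4, -0.8, 0, 0, -0.001, 0, -1],
    [4, -0.8, 0, 0, 0, 0, -1],
    [4, -0.8, 0, 0, 0, 0, -1]
  ]
}}

```text
time_s: 18.4
eef_pos: [515.5, 35.2, 75.0]
ee_rot: [0.0, 0.993, -0.121, -0.001]
force: [0.8, -0.1, -1.8]
grip_width: 0.238
```

Emit:
{"fn": "play_rows", "kwargs": {
  "plan": [
    [4, -0.8, 0, 0, 0, 0, -1],
    [4, -0.8, 0, 0, 0, 0, -1],
    [4, -0.8, 0, 0, 0, 0, -1],
    [2, -0.5, 0, 0, 0, 0, -1],
    [0, 0, 0, 0, 0, 0, -1]
  ]
}}

```text
time_s: 18.82
eef_pos: [532.5, 31.6, 75.0]
ee_rot: [0.0, 0.993, -0.121, -0.0]
force: [0.7, 0.5, -1.3]
grip_width: 0.244
```

```bash
python3 - <<'E'
from h import *
goto(tray2tcp(0,-15,31),TY,0);tip()
E
```

```text
t 18.82 pos [532.5  31.6  75. ] shift [-5.2  3.  -0.3] turn [ 0.    -0.001  0.003] F [ 0.7  0.5 -1.3] T [-0.02  0.01 -0.  ] g 0.244 q [-0.16  0.51  1.66 -0.    0.98  1.65]
tip tray [  5.7 -16.8] h 31.3 yaw rel -0.003
```

Emit:
{"fn": "play_rows", "kwargs": {
  "plan": [
    [-2, 0, 20, 0, 0, 0, -1],
    [0, 0, 30, 0, 0, 0, -1],
    [0, -30, 20, 0, 0, 0, -1],
    [0, -41, 0, 0, 0, 0, -1],
    [0, -41, 0, 0, 0, 0, -1]
  ]
}}

```text
time_s: 19.23
eef_pos: [528.8, -77.2, 147.4]
ee_rot: [-0.0, 0.993, -0.116, -0.002]
force: [1.0, -1.0, -1.7]
grip_width: 0.242
```

Emit:
{"fn": "play_rows", "kwargs": {
  "plan": [
    [0, -41, 0, 0, 0, 0, -1],
    [0, -41, 0, 0, 0, 0, -1],
    [0, -41, 0, 0, 0, 0, -1],
    [0, -20, 0, 0, 0, 0, -1],
    [0, 0, 0, 0, 0, 0, -1]
  ]
}}

```text
time_s: 19.65
eef_pos: [527.0, -231.6, 148.8]
ee_rot: [0.001, 0.993, -0.118, -0.0]
force: [0.2, 0.4, -2.3]
grip_width: 0.241
```

```bash
python3 - <<'E'
from h import *
tip()
view("top","t4",(190,160,125,145),4);c=np.load("pics/t4.npy",allow_pickle=True).item();dowels(c,28)
E
```

```text
tip tray [  63.  -273.7] h 105.1 yaw rel 0.003
blob 549.5 ends [[-45.0, 61.0], [-93.0, -56.0]] len 126.0 wpx 32.0
blob 263.0 ends [[-38.0, 61.0], [-38.0, -57.0]] len 118.0 wpx 6.5
blob 263.5 ends [[-12.0, 60.0], [-12.0, -58.0]] len 118.0 wpx 6.5
blob 268.0 ends [[14.0, 67.0], [14.0, -52.0]] len 119.0 wpx 6.5
blob 281.0 ends [[66.0, 65.0], [65.0, -54.0]] len 119.0 wpx 6.3
```

Groove 13 is now filled, so only d remains. Measuring d with the −65 dowel masked out.

```bash
cat >> h.py <<'E'
def dd(c,hi=-72):
    hsv=cv2.cvtColor(c["img"],cv2.COLOR_BGR2HSV);m=(hsv[...,2]<75)&(hsv[...,1]>110)
    v,u=np.nonzero(m);a=TY;r=np.array([[np.cos(a),-np.sin(a)],[np.sin(a),np.cos(a)]])
    P=(plane(c,np.c_[u,v],36)[:,:2]-T0)@r
    P=P[(P[:,0]>-122)&(P[:,0]<hi)&(abs(P[:,1])<81)]
    g=P.mean(0);w,V=np.linalg.eigh(np.cov((P-g).T));d=V[:,1]*np.sign(V[1,1]);s=(P-g)@d
    print("n",len(P),"d ends",(g+d*s.max()).round(1),(g+d*s.min()).round(1),"angle",np.arctan2(d[0],d[1]).round(3),"width sd",np.sqrt(w[0]).round(1))
E
python3 - <<'E'
from h import *
dd(np.load("pics/t4.npy",allow_pickle=True).item()); dd(np.load("pics/t3.npy",allow_pickle=True).item(),-75)
goto(tray2tcp(-118,52,100),TY,0)
E
```

```text
n 325 d ends [-72.8  71.1] [-116.1  -46. ] angle 0.354 width sd 7.2
n 301 d ends [-72.8  71. ] [-116.9  -40.6] angle 0.376 width sd 3.9
t 19.7 pos [ 527.  -230.   148.7] shift [-98.5 357.8  -5. ] turn [ 0.002 -0.001 -0.004] F [-0.9 -0.8 -1.5] T [-0.    0.05 -0.05] g 0.242 q [-0.61  0.49  1.46 -0.    1.19  1.19]
```

d is unmoved, ends (−74,68) and (−118,−40), so its −y end lies against the near lip. I'll roll the rake so that only the −y tine is low, set it behind d at (−118,−2), and wedge that end off the lip.

Emit:
{"fn": "play_rows", "kwargs": {
  "plan": [
    [-9.5, 35, 0, 0, 0, 0, -1],
    [-9.5, 35, 0, 0, 0, 0, -1],
    [-9.5, 35, 0, 0, 0, 0, -1],
    [-9.5, 35, 0, 0, 0, 0, -1],
    [-9.5, 35, 0, 0, 0, 0, -1]
  ]
}}

```text
time_s: 20.12
eef_pos: [476.4, -49.9, 147.3]
ee_rot: [0.001, 0.993, -0.121, -0.001]
force: [2.0, 0.6, -1.2]
grip_width: 0.242
```

Emit:
{"fn": "play_rows", "kwargs": {
  "plan": [
    [-9.5, 35, 0, 0.04, -0.01, 0, -1],
    [-9.5, 35, 0, 0.04, -0.01, 0, -1],
    [-9.5, 33, 0, 0.04, -0.01, 0, -1],
    [-9.5, 33, 0, 0.04, -0.01, 0, -1],
    [0, 0, 0, 0.04, -0.01, 0, -1]
  ]
}}

```text
time_s: 20.53
eef_pos: [429.6, 104.8, 147.9]
ee_rot: [-0.107, 0.988, -0.113, 0.011]
force: [0.8, 0.0, -1.3]
grip_width: 0.24
```

```bash
cat >> h.py <<'E'
def rollgoal(x,y,h,roll):
    """-y tine (local y=-60) at tray x,y,h with rake rolled +y side up"""
    s=sense();R=Rq(s["ee_rot"])
    G=Ro.from_euler('ZX',[TY,roll])*Ro.from_matrix(np.diag([1.,-1,-1]))
    off=np.array([46,60,43.7])
    r=np.array([[np.cos(TY),-np.sin(TY)],[np.sin(TY),np.cos(TY)]])
    p=np.r_[T0+r@[x,y],h]-G.apply(off)
    q=s["eef_pos"]+R.apply(off)
    print("t",round(s["time_s"],2),"tine tray",(r.T@(q[:2]-T0)).round(1),"h",q[2].round(1),"shift",(p-s["eef_pos"]).round(1),"turn",(G*R.inv()).as_rotvec().round(3),"F",s["force"].round(1))
    # other tines
    print([ (np.r_[r.T@((s["eef_pos"]+R.apply([46,60-24*k,43.7]))[:2]-T0),(s["eef_pos"]+R.apply([46,60-24*k,43.7]))[2]]).round(0).tolist() for k in (3,5)])
E
python3 - <<'E'
from h import *
rollgoal(-118.5,-2,60,.2)
E
```

```text
t 20.53 tine tray [-111.1  -18.8] h 92.3 shift [ -2.4  19.3 -33.2] turn [-0.015  0.001 -0.012] F [ 0.8  0.  -1.3]
[[-112.0, 51.0, 108.0], [-112.0, 98.0, 118.0]]
```

Emit:
{"fn": "play_rows", "kwargs": {
  "plan": [
    [-1, 7, -8, -0.005, 0, -0.004, -1],
    [-1, 7, -10, -0.005, 0, -0.004, -1],
    [0, 4, -10, -0.005, 0, -0.004, -1],
    [0, 0, -4, 0, 0, 0, -1],
    [0, 0, 0, 0, 0, 0, -1]
  ]
}}

```text
time_s: 20.95
eef_pos: [422.3, 130.6, 115.7]
ee_rot: [-0.1, 0.988, -0.114, 0.012]
force: [-0.4, -0.3, -2.0]
grip_width: 0.243
```

```bash
python3 - <<'E'
from h import *
rollgoal(-118.5,-2,46,.2)
E
```

```text
t 20.95 tine tray [-124.2    3.7] h 60.9 shift [  4.9  -6.5 -15. ] turn [-0.002  0.001 -0.01 ] F [-0.4 -0.3 -2. ]
[[-125.0, 74.0, 75.0], [-125.0, 121.0, 85.0]]
```

Emit:
{"fn": "play_rows", "kwargs": {
  "plan": [
    [2.5, -3, -5, 0, 0, -0.005, -1],
    [2, -2.5, -5, 0, 0, -0.005, -1],
    [0, 0, -3, 0, 0, 0, -1],
    [0, 0, 0, 0, 0, 0, -1]
  ]
}}

```text
time_s: 21.28
eef_pos: [427.2, 124.9, 102.6]
ee_rot: [-0.101, 0.988, -0.119, 0.013]
force: [-0.2, 0.3, -2.0]
grip_width: 0.242
```

```bash
python3 - <<'E'
from h import *
rollgoal(-118.5,-2,31,.2)
E
```

```text
t 21.28 tine tray [-118.5   -1.1] h 47.8 shift [ -0.1  -0.8 -16.8] turn [-0.003  0.003  0.   ] F [-0.2  0.3 -2. ]
[[-119.0, 69.0, 62.0], [-119.0, 116.0, 72.0]]
```

Emit:
{"fn": "play_rows", "kwargs": {
  "plan": [
    [0, 0, -6, 0, 0, 0, -1],
    [0, 0, -5, 0, 0, 0, -1],
    [0, 0, -3, 0, 0, 0, -1],
    [0, 0, 0, 0, 0, 0, -1]
  ]
}}

```text
time_s: 21.62
eef_pos: [427.6, 124.2, 87.3]
ee_rot: [-0.101, 0.988, -0.12, 0.014]
force: [-0.5, 0.2, -2.4]
grip_width: 0.242
```

```bash
python3 - <<'E'
from h import *
rollgoal(-118.5,-40,31,.2)
E
```

```text
t 21.62 tine tray [-118.    -1.7] h 32.5 shift [ -9.5 -37.   -1.5] turn [-0.003  0.003  0.001] F [-0.5  0.2 -2.4]
[[-118.0, 69.0, 47.0], [-118.0, 116.0, 57.0]]
```

Emit:
{"fn": "play_rows", "kwargs": {
  "plan": [
    [-0.9, -3.9, -0.3, 0, 0, 0, -1],
    [-0.9, -3.9, -0.3, 0, 0, 0, -1],
    [-0.9, -3.9, 0, 0, 0, 0, -1],
    [-0.9, -3.9, 0, 0, 0, 0, -1]
  ]
}}

```text
time_s: 21.95
eef_pos: [423.7, 107.7, 86.6]
ee_rot: [-0.101, 0.988, -0.119, 0.013]
force: [-0.0, 0.6, -0.9]
grip_width: 0.238
```

Emit:
{"fn": "play_rows", "kwargs": {
  "plan": [
    [-0.9, -3.9, 0, 0, 0, 0, -1],
    [-0.9, -3.9, 0, 0, 0, 0, -1],
    [-0.9, -3.9, 0, 0, 0, 0, -1],
    [-0.9, -3.9, 0, 0, 0, 0, -1]
  ]
}}

```text
time_s: 22.28
eef_pos: [419.9, 90.0, 87.0]
ee_rot: [-0.101, 0.988, -0.119, 0.014]
force: [-0.7, 1.3, -1.2]
grip_width: 0.241
```

```bash
python3 - <<'E'
from h import *
rollgoal(-105,-38,31,.2)
E
```

```text
t 22.28 tine tray [-117.3  -36.8] h 32.2 shift [11.8 -4.  -1.2] turn [-0.002  0.004  0.001] F [-0.7  1.3 -1.2]
[[-117.0, 34.0, 47.0], [-117.0, 81.0, 56.0]]
```

Emit:
{"fn": "play_rows", "kwargs": {
  "plan": [
    [3, -0.8, -0.4, 0, 0, 0, -1],
    [3, -0.8, -0.4, 0, 0, 0, -1],
    [3, -0.8, 0, 0, 0, 0, -1],
    [3, -0.8, 0, 0, 0, 0, -1],
    [0, 0, 0, 0, 0, 0, -1]
  ]
}}

```text
time_s: 22.7
eef_pos: [433.5, 85.5, 86.3]
ee_rot: [-0.101, 0.988, -0.12, 0.014]
force: [0.4, 0.9, -1.8]
grip_width: 0.244
```

```bash
python3 - <<'E'
from h import *
rollgoal(-100,-38,31,.2)
c=optics.capture("top");np.save("pics/t5.npy",c,allow_pickle=True);dd(c)
view("side","s5",(225,175,165,130),4)
E
```

```text
t 22.7 tine tray [-103.1  -37.9] h 31.5 shift [ 3.1 -0.8 -0.5] turn [-0.002  0.005  0.002] F [ 0.4  0.9 -1.8]
[[-103.0, 33.0, 46.0], [-103.0, 80.0, 56.0]]
n 413 d ends [-67.   64.6] [-117.3  -80.9] angle 0.333 width sd 14.5
```

View pics/s5.png

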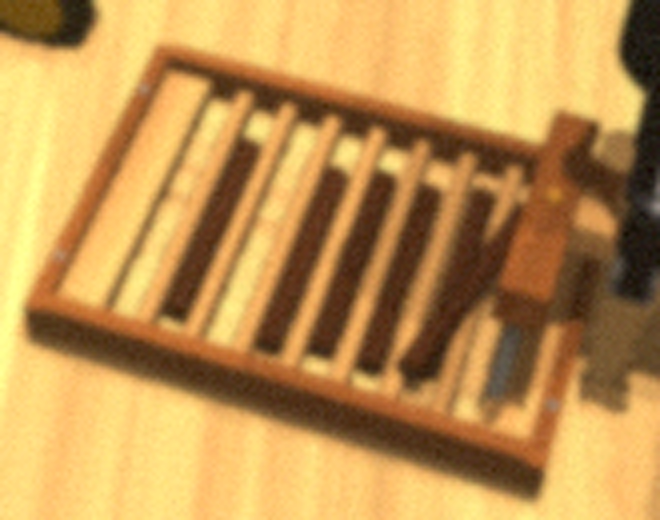

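The side view shows five dowels lying in grooves. d's +y end has swung over the −65 dowel, at (415,370), so it is off the lip. Next I'll level the rake, come down on d's +x side and comb back.

Emit:
{"fn": "play_rows", "kwargs": {
  "plan": [
    [-2, 0, 15, 0, 0, 0, -1],
    [0, 0, 20, -0.04, 0.01, 0, -1],
    [0, 0, 20, -0.04, 0.01, 0, -1],
    [10, -5, 0, -0.04, 0.01, 0, -1],
    [20, -10, 0, -0.04, 0.01, 0, -1]
  ]
}}

```text
time_s: 23.22
eef_pos: [457.4, 71.4, 143.0]
ee_rot: [-0.016, 0.992, -0.121, 0.001]
force: [0.3, -0.6, -1.5]
grip_width: 0.24
```

Emit:
{"fn": "play_rows", "kwargs": {
  "plan": [
    [20, -10, 0, -0.04, 0.01, 0, -1],
    [15, -6, 0, 0, 0, 0, -1],
    [0, 0, 0, 0, 0, 0, -1]
  ]
}}

```text
time_s: 23.47
eef_pos: [496.2, 55.0, 144.0]
ee_rot: [0.007, 0.993, -0.121, 0.0]
force: [-0.2, 1.0, -0.9]
grip_width: 0.239
```

```bash
python3 - <<'E'
from h import *
goto(tray2tcp(-36,2,50),TY,0);tip()
E
```

```text
t 23.47 pos [496.2  55.  144. ] shift [  0.1   4.8 -50.3] turn [ 0.013 -0.001  0.002] F [-0.2  1.  -0.9] T [-0.02  0.02  0.02] g 0.239 q [-0.12  0.35  1.69 -0.01  1.1   1.7 ]
tip tray [-34.9  -3.3] h 100.4 yaw rel -0.002
```

```bash
python3 - <<'E'
from h import *
c=np.load("pics/s5.npy",allow_pickle=True).item();r=np.array([[np.cos(TY),-np.sin(TY)],[np.sin(TY),np.cos(TY)]])
p=np.array([(415,370),(375,368),(490,250),(322,352)],float)/4+[225,175]
for z in(20,38): print(((plane(c,p,z)[:,:2]-T0)@r).round(0).tolist())
E
```

```text
[[-60.0, 57.0], [-41.0, 63.0], [-78.0, -28.0], [-13.0, 63.0]]
[[-62.0, 68.0], [-43.0, 74.0], [-79.0, -15.0], [-16.0, 74.0]]
```

Emit:
{"fn": "play_rows", "kwargs": {
  "plan": [
    [0, 2, -12, 0.005, 0, 0, -1],
    [0, 2, -12, 0.005, 0, 0, -1],
    [0, 0, -12, 0, 0, 0, -1],
    [0, 0, -8, 0, 0, 0, -1],
    [0, 0, 0, 0, 0, 0, -1]
  ]
}}

```text
time_s: 23.88
eef_pos: [494.3, 60.4, 97.8]
ee_rot: [0.001, 0.993, -0.12, -0.002]
force: [-0.8, -0.1, -1.6]
grip_width: 0.243
```

```bash
python3 - <<'E'
from h import *
goto(tray2tcp(-36,2,31),TY,0);tip()
E
```

```text
t 23.88 pos [494.3  60.4  97.8] shift [  2.1  -0.6 -23.1] turn [ 0.001 -0.003  0.002] F [-0.8 -0.1 -1.6] T [ 0.02  0.04 -0.01] g 0.243 q [-0.11  0.41  1.74 -0.    0.99  1.7 ]
tip tray [-38.3   2. ] h 54.0 yaw rel -0.002
```

Emit:
{"fn": "play_rows", "kwargs": {
  "plan": [
    [1, 1, -8, 0, 0, 0, -1],
    [1, 1, -8, 0, 0, 0, -1],
    [0, 0, -5, 0, 0, 0, -1],
    [0, 0, -1, 0, 0, 0, -1],
    [0, 0, 0, 0, 0, 0, -1]
  ]
}}

```text
time_s: 24.3
eef_pos: [496.1, 63.0, 74.6]
ee_rot: [0.001, 0.993, -0.12, -0.001]
force: [0.4, 0.2, -1.9]
grip_width: 0.24
```

```bash
python3 - <<'E'
from h import *
goto(tray2tcp(-60,4,31),TY,0);tip()
E
```

```text
t 24.3 pos [496.1  63.   74.6] shift [-22.6   4.4   0.1] turn [ 0.001 -0.003  0.001] F [ 0.4  0.2 -1.9] T [-0.02  0.02 -0.05] g 0.24 q [-0.11  0.45  1.76 -0.    0.94  1.71]
tip tray [-37.1   4.9] h 30.8 yaw rel -0.001
```

Emit:
{"fn": "play_rows", "kwargs": {
  "plan": [
    [-4, 0.9, 0, 0, 0, 0, -1],
    [-4, 0.9, 0, 0, 0, 0, -1],
    [-4, 0.9, 0, 0, 0, 0, -1],
    [-4, 0.9, 0, 0, 0, 0, -1],
    [-4, 0.9, 0, 0, 0, 0, -1]
  ]
}}

```text
time_s: 24.72
eef_pos: [475.1, 67.7, 75.5]
ee_rot: [0.001, 0.993, -0.12, -0.0]
force: [-0.5, 0.1, -1.7]
grip_width: 0.239
```

Emit:
{"fn": "play_rows", "kwargs": {
  "plan": [
    [-4, 0.9, 0, 0, 0, 0, -1],
    [-4, 0.9, 0, 0, 0, 0, -1],
    [-4, 0.9, 0, 0, 0, 0, -1],
    [-4, 0.9, 0, 0, 0, 0, -1]
  ]
}}

```text
time_s: 25.05
eef_pos: [460.5, 71.1, 77.8]
ee_rot: [0.001, 0.993, -0.12, 0.005]
force: [0.3, -0.5, -2.0]
grip_width: 0.242
```

```bash
python3 - <<'E'
from h import *
goto(tray2tcp(-80,4,31),TY,0);tip()
E
```

```text
t 25.05 pos [460.5  71.1  77.8] shift [-6.5  1.  -3.1] turn [0.003 0.01  0.001] F [ 0.3 -0.5 -2. ] T [ 0.03  0.1  -0.02] g 0.242 q [-0.1   0.38  1.86 -0.    0.89  1.72]
tip tray [-73.    4.5] h 34.6 yaw rel -0.001
```

The tines rode up 3 mm, so I'm easing off to look.

Emit:
{"fn": "play_rows", "kwargs": {
  "plan": [
    [2, 0, 20, 0, -0.003, 0, -1],
    [0, 0, 30, 0, -0.003, 0, -1],
    [0, -30, 20, 0, -0.003, 0, -1],
    [0, -41, 0, 0, 0, 0, -1],
    [0, -41, 0, 0, 0, 0, -1]
  ]
}}

```text
time_s: 25.47
eef_pos: [456.8, -37.3, 149.3]
ee_rot: [-0.0, 0.993, -0.115, 0.005]
force: [0.5, 0.0, -2.3]
grip_width: 0.24
```

Emit:
{"fn": "play_rows", "kwargs": {
  "plan": [
    [0, -41, 0, 0, 0, 0, -1],
    [0, -41, 0, 0, 0, 0, -1],
    [0, -41, 0, 0, 0, 0, -1],
    [0, -20, 0, 0, 0, 0, -1],
    [0, 0, 0, 0, 0, 0, -1]
  ]
}}

```text
time_s: 25.88
eef_pos: [452.5, -189.8, 149.3]
ee_rot: [-0.0, 0.993, -0.117, 0.004]
force: [0.4, 1.4, -0.9]
grip_width: 0.24
```

```bash
python3 - <<'E'
from h import *
tip()
view("top","t6",(190,160,125,145),4);c=np.load("pics/t6.npy",allow_pickle=True).item();dowels(c,26)
E
```

```text
tip tray [ -18.9 -250.5] h 106.0 yaw rel 0.005
blob 244.5 ends [[-90.0, 66.0], [-90.0, -52.0]] len 119.0 wpx 6.5
blob 247.0 ends [[-64.0, 54.0], [-65.0, -65.0]] len 118.0 wpx 6.5
blob 261.0 ends [[-38.0, 61.0], [-38.0, -57.0]] len 118.0 wpx 6.5
blob 267.0 ends [[-12.0, 61.0], [-11.0, -58.0]] len 119.0 wpx 6.5
blob 272.0 ends [[14.0, 67.0], [14.0, -52.0]] len 119.0 wpx 6.5
blob 290.0 ends [[66.0, 65.0], [65.0, -54.0]] len 119.0 wpx 6.5
```

All six blobs are straight, full length, and centred in separate grooves (−91, −65, −39, −13, 13, 65). Returning the rake.

Emit:
{"fn": "play_rows", "kwargs": {
  "plan": [
    [6, -10, 0, 0.005, -0.033, 0.027, -1],
    [6, -10, 0, 0.005, -0.033, 0.027, -1],
    [6, -10, 0, 0.004, -0.033, 0.027, -1],
    [6, -10, 0, 0.004, -0.033, 0.027, -1],
    [6, -10, 0, 0.003, -0.033, 0.027, -1]
  ]
}}

```text
time_s: 26.35
eef_pos: [482.0, -231.5, 147.7]
ee_rot: [-0.025, 0.995, -0.044, 0.084]
force: [0.0, 0.5, -2.1]
grip_width: 0.243
```

Emit:
{"fn": "play_rows", "kwargs": {
  "plan": [
    [6, -10, 0, 0.002, -0.033, 0.027, -1],
    [6, -10, 0, 0, -0.033, 0.027, -1],
    [6, -10, 0, 0, -0.033, 0.027, -1],
    [6, -10, 0, 0, -0.033, 0.027, -1],
    [0, 0, 0, 0, 0, 0, -1]
  ]
}}

```text
time_s: 26.77
eef_pos: [506.9, -265.5, 146.1]
ee_rot: [-0.037, 0.988, 0.017, 0.149]
force: [0.2, 0.5, -2.5]
grip_width: 0.243
```

```bash
python3 - <<'E'
from h import *
goto([514,-295.6,60],.038,.333)
E
```

```text
t 26.77 pos [ 506.9 -265.5  146.1] shift [  7.1 -30.1 -86.1] turn [-0.067 -0.034 -0.008] F [ 0.2  0.5 -2.5] T [0.   0.29 0.03] g 0.243 q [-0.81  0.4   1.65  0.33  0.97  0.55]
```

Emit:
{"fn": "play_rows", "kwargs": {
  "plan": [
    [2, -8, -15, -0.017, -0.008, -0.002, -1],
    [2, -8, -18, -0.017, -0.008, -0.002, -1],
    [2, -7, -18, -0.017, -0.008, -0.002, -1],
    [1, -7, -18, -0.017, -0.008, -0.002, -1],
    [0, 0, -10, 0, 0, 0, -1]
  ]
}}

```text
time_s: 27.18
eef_pos: [514.5, -288.5, 66.2]
ee_rot: [-0.002, 0.986, 0.02, 0.163]
force: [-0.3, -0.1, -2.1]
grip_width: 0.241
```

```bash
python3 - <<'E'
from h import *
goto([514,-295.6,45],.038,.333)
E
```

```text
t 27.18 pos [ 514.5 -288.5   66.2] shift [ -0.5  -7.1 -21.2] turn [ 0.002 -0.005 -0.002] F [-0.3 -0.1 -2.1] T [-0.02  0.31 -0.01] g 0.241 q [-0.82  0.52  1.71  0.37  0.73  0.45]
```

Emit:
{"fn": "play_rows", "kwargs": {
  "plan": [
    [0, -3.5, -8, 0, -0.003, 0, -1],
    [0, -3, -8, 0, -0.002, 0, -1],
    [0, 0, -4, 0, 0, 0, -1],
    [0, 0, -4, 0, 0, 0, -1],
    [0, 0, 0, 0, 0, 0, -1]
  ]
}}

```text
time_s: 27.6
eef_pos: [514.4, -290.8, 39.5]
ee_rot: [-0.005, 0.986, 0.021, 0.164]
force: [-0.7, 0.4, -1.8]
grip_width: 0.24
```

Emit:
{"fn": "play_rows", "kwargs": {
  "plan": [
    [0, 0, -3, 0, 0, 0, -1],
    [0, 0, -2, 0, 0, 0, -1],
    [0, 0, 0, 0, 0, 0, -1]
  ]
}}

```text
time_s: 27.85
eef_pos: [515.0, -291.1, 35.3]
ee_rot: [-0.005, 0.986, 0.021, 0.165]
force: [0.1, -0.3, -0.9]
grip_width: 0.24
```

```bash
python3 - <<'E'
from h import *
goto([514,-295.6,33],.038,.333)
E
```

```text
t 27.85 pos [ 515.  -291.1   35.3] shift [-1.  -4.5 -2.3] turn [-0.003 -0.002 -0.005] F [ 0.1 -0.3 -0.9] T [-0.01  0.29 -0.02] g 0.24 q [-0.82  0.57  1.72  0.41  0.67  0.4 ]
```

Emit:
{"fn": "play_rows", "kwargs": {
  "plan": [
    [0, -3, 0, 0, 0, 0, -1],
    [0, -3, -1, 0, 0, 0, -1],
    [0, 0, -2, 0, 0, 0, -1],
    [0, 0, -2, 0, 0, 0, -1],
    [0, 0, 0, 0, 0, 0, -1]
  ]
}}

```text
time_s: 28.27
eef_pos: [515.6, -298.3, 32.1]
ee_rot: [-0.004, 0.986, 0.021, 0.166]
force: [-0.2, 1.0, 1.2]
grip_width: 0.242
```

```bash
python3 - <<'E'
from h import *
goto([514,-295.6,33],.038,.333)
E
```

```text
t 28.27 pos [ 515.6 -298.3   32.1] shift [-1.6  2.7  0.9] turn [-0.001  0.    -0.005] F [-0.2  1.   1.2] T [0.31 0.45 0.01] g 0.242 q [-0.83  0.59  1.71  0.42  0.67  0.39]
```

Touching down lightly. Releasing and backing out along the tool axis.

Emit:
{"fn": "play_rows", "kwargs": {
  "plan": [
    [0, 0, 0, 0, 0, 0, 0],
    [0, 0, 0, 0, 0, 0, 0],
    [0, 0, 0, 0, 0, 0, 0.5],
    [0, 0, 0, 0, 0, 0, 1],
    [0, 0, 0, 0, 0, 0, 1]
  ]
}}

```text
time_s: 28.68
eef_pos: [516.0, -298.9, 32.5]
ee_rot: [-0.004, 0.986, 0.021, 0.167]
force: [-0.3, -0.0, 0.2]
grip_width: 0.901
```

Emit:
{"fn": "play_rows", "kwargs": {
  "plan": [
    [-3, 0, 9, 0, 0, 0, 1],
    [-5, 0, 15, 0, 0, 0, 1],
    [-8, 0, 24, 0, 0, 0, 1],
    [-10, 0, 30, 0, 0, 0, 1],
    [-10, 0, 30, 0, 0, 0, 1]
  ]
}}

```text
time_s: 29.1
eef_pos: [476.5, -296.0, 139.8]
ee_rot: [-0.008, 0.986, 0.021, 0.162]
force: [0.6, -0.1, -0.1]
grip_width: 0.999
```

Emit:
{"fn": "play_rows", "kwargs": {
  "plan": [
    [-30, 0, 20, 0, 0, 0, 1],
    [-30, 0, 20, 0, 0, 0, 1],
    [-30, 0, 0, 0, 0, 0, 1],
    [-30, 0, 0, 0, 0, 0, 1],
    [0, 0, 0, 0, 0, 0, 1]
  ]
}}

```text
time_s: 29.52
eef_pos: [351.9, -296.7, 191.4]
ee_rot: [-0.001, 0.986, 0.023, 0.166]
force: [0.6, 0.4, -0.3]
grip_width: 0.998
```

```bash
python3 - <<'E'
from h import *
goto([514,-295.6,33],.038,.333)
view("top","t7");c=np.load("pics/t7.npy",allow_pickle=True).item();dowels(c,26)
im=cv2.convertScaleAbs(c["img"][130:330,120:450],alpha=1.6);cv2.imwrite("pics/t7.png",cv2.resize(im,None,fx=2.4,fy=2.4,interpolation=2))
E
```

```text
t 29.52 pos [ 351.9 -296.7  191.4] shift [ 162.1    1.1 -158.4] turn [ 0.007  0.001 -0.007] F [ 0.6  0.4 -0.3] T [ 0.    0.17 -0.01] g 0.998 q [-1.13  0.1   1.92  0.36  1.02  0.22]
blob 244.5 ends [[-89.0, 66.0], [-91.0, -52.0]] len 119.0 wpx 6.5
blob 257.5 ends [[-64.0, 54.0], [-65.0, -66.0]] len 119.0 wpx 6.8
blob 270.0 ends [[-38.0, 62.0], [-38.0, -57.0]] len 119.0 wpx 6.5
blob 274.5 ends [[-12.0, 61.0], [-12.0, -58.0]] len 119.0 wpx 6.5
blob 277.0 ends [[14.0, 67.0], [14.0, -52.0]] len 119.0 wpx 6.5
blob 294.0 ends [[66.0, 65.0], [65.0, -54.0]] len 119.0 wpx 6.5
```

View pics/t7.png

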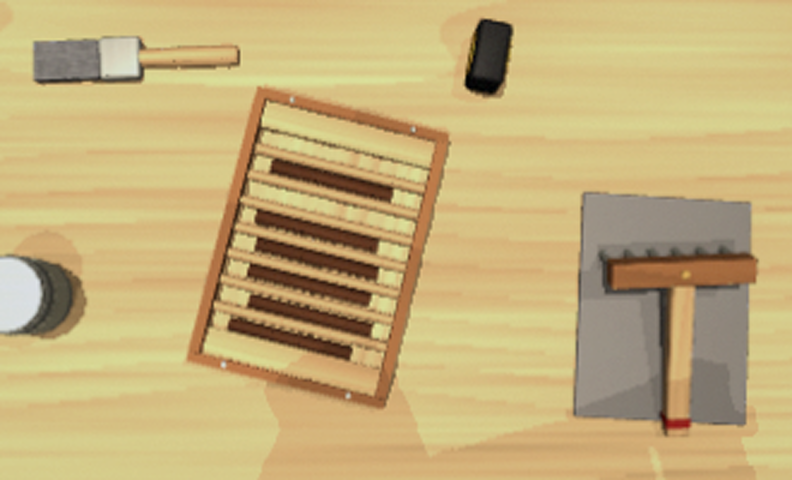

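The rake is back on the board, tines down, with the head at (683,270) and the tail at (677,428), as at the start. Six dowels lie in six grooves, and the brush, tape and can haven't moved. One height cross-check from the side before handing in.

```bash
python3 - <<'E'
from h import *
view("side","s8",(225,175,165,130),4);c=np.load("pics/s8.npy",allow_pickle=True).item();dowels(c,26)
E
```

```text
blob 260.0 ends [[-90.0, -49.0], [-90.0, 75.0]] len 124.0 wpx 6.8
blob 266.0 ends [[-64.0, -60.0], [-65.0, 62.0]] len 122.0 wpx 6.9
blob 265.5 ends [[-37.0, -53.0], [-38.0, 70.0]] len 123.0 wpx 7.0
blob 270.0 ends [[-12.0, -53.0], [-12.0, 69.0]] len 123.0 wpx 6.9
blob 275.5 ends [[14.0, -47.0], [14.0, 76.0]] len 123.0 wpx 6.9
blob 264.0 ends [[65.0, -50.0], [66.0, 73.0]] len 123.0 wpx 6.8
blob 268.0 ends [[109.0, -80.0], [-123.0, -82.0]] len 232.0 wpx 5.8
```

View pics/s8.png

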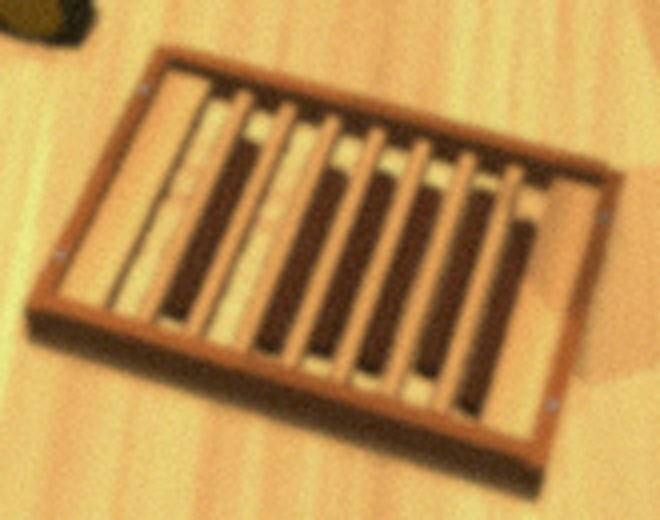

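The side view shows the same: six parallel dowels down between the strips, with the same y offset for each, so they are level. The gripper is touching nothing.

```bash
python3 -c "
from rig import ctrl
print(ctrl.finish_job())"
```

```text
the job is handed in; nothing more can be done
None
```

I combed all six dowels down into separate grooves, laid the rake back on its drip board tines down, and handed the job in at about 29.6 s of the 72 s allowed.

- **Combing:** I found the tray height by touching the far land lightly, then combed about 4 mm above it. I made two passes towards the robot, one away, one wedge with a single tine to free the last dowel from the near lip, and one pass back. The tines rode up about 3 mm on that last pass, so I eased off. The tool force readings stayed around 2 N, and only the rake touched the dowels.
- **Final checks:** The top and side views both show six straight, full-length dowels, centred at about −90, −65, −38, −12, 14 and 65 mm along the tray. The rake stands on the board in practically its starting position, with the tail just past the board's edge as it was at the start. The brush, tape measure and oil can look unmoved, and the gripper is open and clear of everything.
- **Disagreement:** My side-view positions sit about 8 mm off the top view along the tray's y, both for the tray itself at the start and for every dowel at the end. I took this as camera calibration or reading error, because the top and wrist views agreed with each other to about 3 mm.

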